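# Make up a xenon and a halogen headlamp kit

## Task

Make up the two headlamp kits on their foam boards from the stock on the steel riser. Blue board, the xenon kit: first lay the white halo ring flat on the foam round the metal plinth, then stand the projector upright on the plinth, over the ring, and stand the relay pins-up in the square cut-out. Orange board, the halogen kit: set the rubber cap dome-up, fully down in the large round cut-out, and stand the bulb upright in the small one; leave the black tape, the marker and the screwdriver where they lie.

Things in the scene. Friction and masses are not known exactly. Their poses are not given: they have to be found in the camera images.
- halo_ring: White halo ring lying flat on the riser, 30 g: hoop 99 mm outer, 80 mm inner diameter, 9 mm high, with a small black plug sticking 9 mm out. Origin: underside; the hoop's centre lies at (0, +4.5 mm) in its frame, the plug points along its -y (tip 54 mm from the origin), z up. Pinch it by the rim, one finger inside, away from the plug and from the lamp housings behind the riser.
- projector: Grey-white projector lamp, 73 mm high, about 190 g, standing on a flat round foot 38 mm wide; black plug low on its -y side; three tabs at 34 to 38 mm height reach up to 47 mm from its axis; above them a barrel of 62 mm diameter to 63 mm height, glass dome on top. Origin: underside; its upright axis lies at (+5, +3 mm) in its frame. Grip the barrel above the tabs, any yaw.
- relay: Black relay cube standing with its brass pins up, 35 g: body 28 x 28 x 26 mm high, a 2 mm rib on its +x side, pins to 37 mm. Origin: centre of the underside (body x -15 to +13, y -14 to +14 mm), z up. Grip it across its y faces, 12 mm or more over its underside, so that the fingertips stay above the foam at the set-down.
- rubber_cap: Black rubber dust cap like a hat, lying dome-up, 40 g: round brim 72 mm wide and 12 mm high, on it a dome 44 mm wide up to 26 mm height. Origin: centre of the underside, z up. Grip it by the dome, fingertips just above the brim; any yaw.
- bulb: Small halogen bulb standing on its metal base, 25 g: base 25 mm wide and 10 mm high with a collar 32 mm wide at 9 to 11 mm height, above it an upright glass stem 12 mm thick to 46 mm height with a dark grey tip. Origin: centre of the underside, z up. It may be gripped by the stem above the collar; any yaw.
- xenon_board: Blue-rimmed kit board, grey foam, 185 x 115 mm, fixed; foam top 18 mm over the bench. Origin: centre of the underside; x runs along its length, away from the end with the white card. Metal plinth 34 mm wide at (+34, 0 mm), flat top 30 mm over the origin (a ring centred round it leaves 23 mm for a finger). Square cut-out 48 x 46 mm at (-60, 0 mm), floor 8 mm over the origin, 10 mm deep.
- halogen_board: Orange-rimmed kit board, grey foam, 185 x 115 mm, fixed; foam top 18 mm over the bench. Origin: centre of the underside; x runs along its length, away from the end with the white card. Round cut-outs: 88 mm wide at (+32, 0 mm) and 44 mm wide at (-55, 0 mm), both 10 mm deep, floor 8 mm over the origin.
- tape_roll: Bystander: roll of black tape, 62 mm wide, 19 mm high, lying on the riser. The riser's flat top (a dark teal mat, on which the stock stands) is 60 mm above the bench; tall lamp housings stand close behind its far edge. Origin: centre of the underside. Leave it alone.
- marker_pen: Bystander: white and green marker, 135 mm long, 16 mm thick, lying on the bench beyond the boards. Origin: centre of the underside, its length along y. Leave it alone.
- screwdriver: Bystander: red and black screwdriver, 165 mm long, 27 mm thick, lying on the bench to the left of the boards. Origin: centre of the underside, its length along y, blade towards -y. Leave it alone.

How it is judged:
On the way, in this order (a step that is already met when the one before it is completed fails the run):
1. the halo ring lies flat on the blue board round the plinth (x of halo_ring in the frame of xenon_board between 0.012 and 0.056 m and y of halo_ring in the frame of xenon_board between -0.022 and 0.022 m and z of halo_ring in the frame of xenon_board between 0.013 and 0.023 m and angle between halo_ring's own z axis and vertical below 0.08 rad), for 0.2 s.
2. the projector stands on the plinth with the ring round it (all of step 1 and x of projector in the frame of xenon_board between 0.019 and 0.049 m and y of projector in the frame of xenon_board between -0.015 and 0.015 m and z of projector in the frame of xenon_board between 0.025 and 0.035 m and angle between projector's own z axis and vertical below 0.1 rad), for 0.2 s.
At the end, for the whole second after the job is handed in: At rest: ring flat on blue foam round plinth (origin within 22 mm of its axis in x, y), projector upright on plinth (15 mm), relay on floor of square cut-out (12 mm); on orange board cap (11 mm) and bulb (12 mm) upright on their cut-out floors. Heights +-5 mm, tilt under 0.08 to 0.15 rad (all of step 2 and x of relay in the frame of xenon_board between -0.072 and -0.048 m and y of relay in the frame of xenon_board between -0.012 and 0.012 m and z of relay in the frame of xenon_board between 0.003 and 0.013 m and angle between each of relay, rubber_cap's own z axis and vertical below 0.12 rad and x of rubber_cap in the frame of halogen_board between 0.021 and 0.043 m and y of rubber_cap in the frame of halogen_board between -0.011 and 0.011 m and z of rubber_cap in the frame of halogen_board between 0.003 and 0.013 m and x of bulb in the frame of halogen_board between -0.067 and -0.043 m and y of bulb in the frame of halogen_board between -0.012 and 0.012 m and z of bulb in the frame of halogen_board between 0.003 and 0.013 m and angle between bulb's own z axis and vertical below 0.15 rad and linear speed of each of halo_ring, projector, relay, rubber_cap, bulb below 0.02 m/s); the robot touches nothing.
It fails at once if the tape roll is pushed more than 30 mm from where it lay (distance of tape_roll from where it was at the start of the episode above 0.03 m).
It fails at once if the marker is pushed more than 30 mm from where it lay (distance of marker_pen from where it was at the start of the episode above 0.03 m).
It fails at once if the screwdriver is pushed more than 30 mm from where it lay (distance of screwdriver from where it was at the start of the episode above 0.03 m).
It also fails if it takes over 134 s, if anything falls off the work surface, if the arm or the gripper's body presses on something with over 40 N, if the wrist force passes 120 N, or if a joint passes its speed limit or range.

## Robot

A 6-joint arm with a two-finger parallel gripper is mounted at the origin on a cart in front of the work surface, level with it; the furniture and walls round the work are solid. World frame = base frame: x ahead of the robot, y to its left, z up, the work surface at z = 0. Lengths are in m, angles in rad, forces in N, time in s.
With the tool pointing down it reaches from about 0.25 to 0.775 m from the base axis. Payload 4 kg.
Tool frame: the origin (TCP) lies on the centre line of the jaws, within the pads' length; the fingertips stand 17 mm ahead of it and the grasp point (between the pads) lies 2 mm behind it; z points along the fingers, y is the line along which they close (so a half turn about z gives the same grasp; the last joint's range is limited). The gripper opens to 94 mm and grips with 3 to 60 N. Pads are 16 mm wide; open, the fingers measure 119 mm over their backs; the gripper's body (75 mm by 177 mm) begins 78 mm behind the grasp point.
Start: joints at [-1.336, 0.087, 1.371, -0, 1.684, -0.103], TCP at [0.182, -0.519, 0.223] pointing down, gripper open.
Joint ranges: [-3.1, 3.1], [-0.76, 2.03], [0.27, 2.55], [-1.08, 4.22], [0.17, 2.65], [-2.57, 2.57]. Speed limits (rad/s): [2.79, 2.79, 3.14, 3.14, 3.14, 3.14].

## Interface

Orientations are given as [roll, pitch, yaw] about the fixed x, y, z axes, in that order (R = Rz(yaw) Ry(pitch) Rx(roll)).
In Python, from bench import robot gives the robot as it stands.
- The arm moves only by the tool servo_tool, never from a script. Its argument "plan" is a list of rows, each a list of 7 numbers: the shift along the tool's x, y, z normalised to -1 to 1, where 1 is 0.1 m, then the turn, a rotation vector about the tool's x, y, z normalised to -1 to 1, where 1 is pi/2 rad, then the finger opening in mm, from 0 to 94. In form: [[x, y, z, ax, ay, az, gripper], ...]. A call has 1 to 12 rows; each row is the pose to reach, as a shift and turn from the pose commanded when the call began, along the tool's axes at that moment; what a row does not reach only later rows make up. A row lasts 1/12 s, in which the tool goes at most 41.7 mm and 7.16 degrees, less where a joint would pass 70% of its speed; a pose out of reach is approached as far as the arm can. A call with a number of a shift or a turn outside -1 to 1 is refused whole. A call with a gripper value outside its range is refused whole. The fingers move at their own pace and stop on an object; the grip force is fixed at half the most. Time passes only in rows, so rows that repeat a pose let the fingers close. It gives the time, the measured TCP pose, the force, the opening and the grip force at its end, in the units of the state.
- robot.get_obs(): the state, without advancing time (a new reading comes with each control period).
- robot.snapshot(name): name is "scene" or "side" or "wrist"; returns the picture (480x640x3 uint8, red, green, blue); there is no depth.
- robot.camera_params(name): a dict with "camera_matrix" (3x3 intrinsics, pixels), "rvec" (rotation vector, rad) and "tvec" (3), from world to camera coordinates, as OpenCV has them; the wrist camera has in their place "tool_from_camera" (4x4, takes a point from camera to tool coordinates, whose origin is the TCP and whose axes are the flange's). Camera axes: x right, y down, z forward; pixel columns grow to the right and rows downward; lengths in m; the calibration is good to about 2 mm. A picture is of the moment at which its call begins: read the wrist's pose just before it. camera_params takes no time and is no camera call.
- robot.close_job(): hands the job in; it is judged then, once.
Trained networks look in the newest picture that a camera, given by its name, has taken for a name from the list of things; names that differ only in an ending like _2 or _b are one class to them, and where a whole thing is asked for, a point or a joint stands for the part that bears it (a point fixed in the world has none). Each returns a list of dicts, best first, with "conf" (0 to 1); they miss things now and then, are a little off and sometimes report something else, mostly with a low value. They report only what shows in the picture. A call takes as long as a camera call.
- robot.find_in(thing, camera): "extent" ([centre column, centre row, width, height] in pixels, round what is visible of it).
The state is a dict: "time": time; "joint_positions": joint angles; "qvel": joint speeds; "joint_torque": joint torques, N m; "tool_pos": TCP position; "ee_rot": TCP orientation; "wrist_force": force on the tool from outside, world axes, zero at the start; "wrist_torque": the same for the moment, N m; "width": finger opening in m; "finger_force": force on a finger pad.
Only numpy, scipy, OpenCV 4.12 (cv2) and the standard library are available. Lean on these libraries where they do the work, as an engineer would, in place of code of your own. Each camera call takes 0.05 s, during which the arm holds its last target. There are 200 camera calls.

## Working session

There is one attempt and no reset: what is moved stays moved. The work goes in short steps, Python scripts to look and compute and a tool call to move; the robot and the scene stay as the last step left them, time stands still between calls to the robot, and variables do not carry over. Pictures are saved under pics/ and viewed, at most 14 in all, crops included, and the job is handed in when it is done.

Besides the shell and the picture viewer there is one more tool, called after ">>>" as name(argument=value, ...) on one line, values as JSON. servo_tool: Moves the arm, as the interface text tells. Scaled input: -1 to 1 covers 0.1 m each way for a shift and pi/2 rad each way for a turn. Its arguments: {"type":"object","properties":{"plan":{"type":"array","items":{"type":"array","items":{"type":"number"}}}},"required":["plan"]}

```bash
ls; mkdir -p pics
python3 - <<'E'
from bench import robot
import cv2
for c in ["scene","side"]:
    im=robot.snapshot(c); cv2.imwrite(f"pics/{c}0.png",im[:,:,::-1])
    p=robot.camera_params(c); print(c,p)
    for t in ["halo_ring","projector","relay","rubber_cap","bulb","xenon_board","halogen_board","tape_roll"]:
        print(t,[(d['conf'],d['extent']) for d in robot.find_in(t,c)[:2]])
print(robot.camera_params("wrist")); print(robot.get_obs())
E
```

```text
pics
scene {'camera_matrix': array([[446.80925294,   0.        , 315.53575283],
       [  0.        , 446.80925294, 246.13377837],
       [  0.        ,   0.        ,   1.        ]]), 'rvec': array([ 2.00753417, -0.41191594,  0.27889286]), 'tvec': array([-0.48342257,  0.19231706,  0.90921497])}
halo_ring [(0.59, [322.9, 310.2, 49.1, 27.2])]
projector [(0.83, [316.0, 270.1, 32.7, 37.6])]
relay [(0.6, [370.6, 328.9, 12.3, 19.7]), (0.53, [252.4, 208.9, 30.6, 11.4])]
rubber_cap [(0.6, [281.7, 260.8, 29.4, 25.5])]
bulb [(0.72, [374.8, 375.4, 17.0, 25.5])]
xenon_board [(0.77, [274.2, 244.8, 68.6, 27.0]), (0.27, [280.4, 260.2, 28.1, 23.5])]
halogen_board [(0.86, [269.6, 225.8, 59.1, 23.1])]
tape_roll [(0.96, [438.8, 379.1, 38.9, 38.9])]
side {'camera_matrix': array([[450.81032716,   0.        , 318.97103815],
       [  0.        , 450.81032716, 240.48381223],
       [  0.        ,   0.        ,   1.        ]]), 'rvec': array([ 1.95564299, -0.19644012,  0.09579486]), 'tvec': array([-0.54733628,  0.13164236,  1.33510639])}
halo_ring [(0.58, [295.8, 277.8, 34.0, 20.3])]
projector [(0.77, [305.
[... 866 characters left out ...]
e+00]])}
{'time': 0.9, 'joint_positions': array([-1.33612278e+00,  8.71609505e-02,  1.37064862e+00,  3.69595304e-05,
        1.68360334e+00, -1.03110585e-01]), 'qvel': array([ 0.00046641, -0.00109638,  0.00051752, -0.00079168, -0.00014907,
        0.00065844]), 'joint_torque': array([ 1.88665312e-03, -3.40032148e+01, -3.02600169e+01,  7.19573395e-02,
        2.35583726e-02,  2.08503559e-05]), 'tool_pos': array([ 0.18227812, -0.51895247,  0.22255334]), 'ee_rot': array([ 3.14141008e+00, -1.80277582e-05,  3.37788293e-01]), 'wrist_force': array([ 0.3805284 , -0.46964677, -0.41407358]), 'wrist_torque': array([0.06742296, 0.03349131, 0.04388595]), 'finger_force': 0.0, 'width': 0.09419929024628365}
```

View pics/scene0.png

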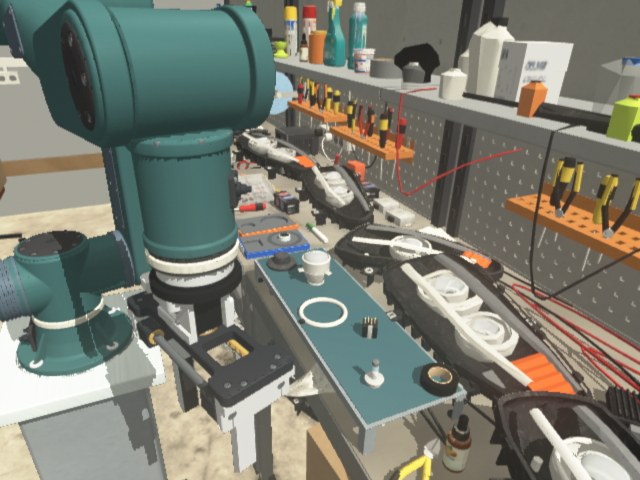

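```bash
cat > h.py <<'E'
from bench import robot
import cv2, numpy as np
from scipy.spatial.transform import Rotation as R
def cam(c,obs=None):
    """K, R_world_from_cam, cam centre"""
    p=robot.camera_params(c); K=p["camera_matrix"]
    if c=="wrist":
        o=obs or robot.get_obs(); T=np.eye(4)
        T[:3,:3]=R.from_euler('xyz',o["ee_rot"]).as_matrix(); T[:3,3]=o["tool_pos"]
        W=T@p["tool_from_camera"]; return K,W[:3,:3],W[:3,3]
    M=R.from_rotvec(p["rvec"]).as_matrix()
    return K,M.T,-M.T@np.ravel(p["tvec"])
def ray(C,uv,z):
    """pixel -> world point on plane z"""
    K,M,c=C; d=M@np.linalg.solve(K,[uv[0],uv[1],1.]); return c+d*(z-c[2])/d[2]
def proj(C,X):
    K,M,c=C; q=K@(M.T@(np.asarray(X,float)-c)); return q[:2]/q[2]
def move(goal,yaw,grip=None):
    """print shift & turn in normalised tool axes from current pose"""
    o=robot.get_obs(); M=R.from_euler('xyz',o["ee_rot"])
    t=M.inv().apply(np.asarray(goal)-o["tool_pos"])/0.1
    g=R.from_euler('xyz',[np.pi,0,yaw]); r=(M.inv()*g).as_rotvec()/(np.pi/2)
    print("shift",t.round(3),"turn",r.round(3))
E
python3 - <<'E'
from h import *
for c,d in {"scene":dict(halo=(322.9,310.2,.065),proj=(316,270,.097),relay=(370.6,328.9,.078),cap=(281.7,260.8,.07),bulb=(374.8,375.4,.083),xb=(274,244.8,.01),hb=(269.6,225.8,.01),tape=(438.8,379,.07)),
 "side":dict(halo=(295.8,277.8,.065),proj=(305.4,249,.097),relay=(322.4,290.6,.078),cap=(285.5,245.3,.07),bulb=(309.9,313.9,.083),xb=(292.9,232.4,.01),hb=(293.2,223.6,.01),tape=(353.6,323,.07))}.items():
    C=cam(c); print(c,C[2])
    for k,v in d.items(): print(k,ray(C,v[:2],v[2]).round(3))
E
```

```text
scene [ 0.13931581 -0.85432571  0.58997777]
halo [ 0.466 -0.176  0.065]
proj [ 0.496 -0.072  0.097]
relay [ 0.515 -0.282  0.078]
cap [0.457 0.043 0.07 ]
bulb [ 0.456 -0.396  0.083]
xb [0.506 0.246 0.01 ]
hb [0.537 0.377 0.01 ]
tape [ 0.557 -0.432  0.07 ]
side [ 0.33769441 -1.26542947  0.61973102]
halo [ 0.46  -0.191  0.065]
proj [ 0.505 -0.079  0.097]
relay [ 0.512 -0.3    0.078]
cap [0.457 0.026 0.07 ]
bulb [ 0.463 -0.407  0.083]
xb [0.511 0.281 0.01 ]
hb [0.525 0.374 0.01 ]
tape [ 0.554 -0.445  0.07 ]
```

The scene picture shows the riser stretching from tape (438,380) and bulb (374,374) through relay (370,328), ring (323,312) and projector (316,267) to the cap (282,261). The boards are behind, at (275,240). I'll fly over it with the wrist camera.

>>> servo_tool(plan=[[0,0,-1,0,0,0.215,94],[0,0,-1,0,0,0.215,94],[0,0,-1,0,0,0.215,94],[0,0,-1,0,0,0.215,94]])

```text
time: 1.23
tool_pos: [0.1827, -0.5205, 0.3289]
ee_rot: [3.131, -0.003, -0.002]
wrist_force: [0.1, -0.8, 0.3]
width: 0.0937
finger_force: 0.0
```

>>> servo_tool(plan=[[0.9,-0.9,0,0,0,0,94],[0.9,-0.9,0,0,0,0,94],[0.9,-0.9,0,0,0,0,94],[0.9,-0.9,0,0,0,0,94]])

```text
time: 1.57
tool_pos: [0.2761, -0.4245, 0.322]
ee_rot: [-3.139, -0.002, 0.009]
wrist_force: [-0.0, -0.0, -0.2]
width: 0.0941
finger_force: 0.0
```

>>> servo_tool(plan=[[0.9,-0.9,0,0,0,0,94],[0.9,-0.9,0,0,0,0,94],[0.9,-0.9,0,0,0,0,94],[0.9,-0.9,0,0,0,0,94]])

```text
time: 1.9
tool_pos: [0.3657, -0.3345, 0.3215]
ee_rot: [-3.138, -0.001, 0.009]
wrist_force: [-0.2, 0.2, -0.6]
width: 0.0941
finger_force: 0.0
```

>>> servo_tool(plan=[[0.9,-0.9,0,0,0,0,94],[0.9,-0.9,0,0,0,0,94],[0.9,-0.9,0,0,0,0,94],[0.9,-0.9,0,0,0,0,94],[0.9,-0.9,0,0,0,0,94]])

```text
time: 2.32
tool_pos: [0.4528, -0.248, 0.3211]
ee_rot: [-3.141, 0.002, 0.005]
wrist_force: [-0.7, -0.9, -0.4]
width: 0.0941
finger_force: 0.0
```

```bash
cat > look.py <<'E'
from h import *
import sys
o=robot.get_obs(); C=cam("wrist",o)
im=robot.snapshot("wrist"); cv2.imwrite(f"pics/{sys.argv[1]}.png",im[:,:,::-1])
print(o["time"],o["tool_pos"],o["ee_rot"])
np.savez(f"pics/{sys.argv[1]}.npz",K=C[0],M=C[1],c=C[2])
z=dict(halo_ring=.069,projector=.123,relay=.086,rubber_cap=.072,bulb=.1,xenon_board=.018,halogen_board=.018,tape_roll=.079)
for t in z:
    for d in robot.find_in(t,"wrist")[:1]: print(t,d['conf'],np.round(d['extent']),ray(C,d['extent'][:2],z[t]).round(4))
E
python3 look.py w1
```

```text
2.3167 [ 0.4528495  -0.24804512  0.32110134] [-3.14096700e+00  2.24511094e-03  4.53394651e-03]
halo_ring 0.71 [256. 204.  83.  86.] [ 0.4617 -0.1852  0.069 ]
projector 0.76 [134. 176.  78.  68.] [ 0.4974 -0.0716  0.123 ]
relay 0.69 [336. 153.  30.  31.] [ 0.5206 -0.278   0.086 ]
rubber_cap 0.96 [ 69. 207.  62.  62.] [0.4575 0.0346 0.072 ]
bulb 0.68 [258. 205.  81.  87.] [ 0.4652 -0.1927  0.1   ]
tape_roll 0.86 [475. 119.  64.  58.] [ 0.557  -0.4288  0.079 ]
```

View pics/w1.png

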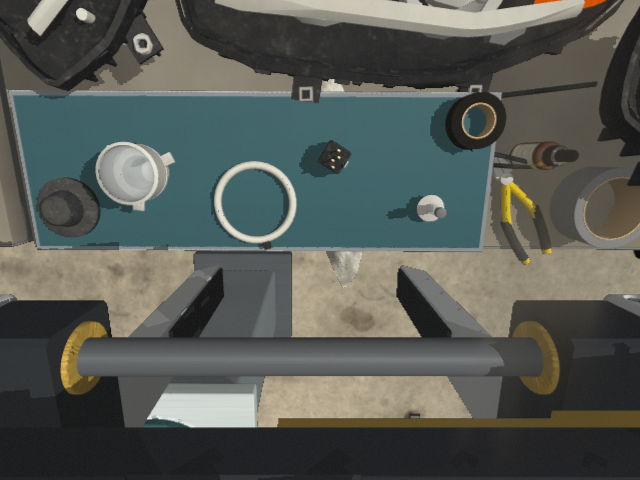

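The wrist picture shows the ring at (256,203) with its plug at (265,245), the projector at (130,174), the cap at (69,207), the relay turned at (335,156), the bulb at (430,208) and the tape at (474,120). Next I'll fit the ring.

Run:
```python
from h import *
im=cv2.imread("pics/w1.png"); d=np.load("pics/w1.npz"); C=(d['K'],d['M'],d['c'])
def seg(x0,y0,x1,y1,f):
    s=im[y0:y1,x0:x1].astype(int); m=f(s).astype(np.uint8)
    cs,_=cv2.findContours(m,0,1); c=max(cs,key=cv2.contourArea).reshape(-1,2)+[x0,y0]; return c
c=seg(205,150,305,250,lambda s:s.min(2)>120)
P=np.array([ray(C,p,.066) for p in c])
(x,y),r=cv2.minEnclosingCircle(P[:,:2].astype(np.float32)); print("ring",x,y,r, cv2.fitEllipse(P[:,:2].astype(np.float32)))
print("plug",ray(C,(265,245),.064))
# bulb base: collar
c=seg(410,185,450,230,lambda s:s.min(2)>110); print("bulb",cv2.boundingRect(c))
P=np.array([ray(C,p,.071) for p in c]);print(P.min(0),P.max(0))
c=seg(310,135,355,180,lambda s:s.max(2)<60); 
P=np.array([ray(C,p,.086) for p in c]);print("relay",cv2.minAreaRect((P[:,:2]*1000).astype(np.float32)))
```

```text
ring 0.4629470109939575 -0.18378950655460358 0.04912755638360977 ((0.4630155861377716, -0.18380209803581238), (0.09675794094800949, 0.09723976254463196), 2.5313732624053955)
plug [ 0.41050346 -0.194039    0.064     ]
bulb (417, 195, 29, 27)
[ 0.44252878 -0.40935384  0.071     ] [ 0.47347602 -0.37545395  0.071     ]
relay ((516.5538940429688, -275.0292053222656), (28.28207015991211, 27.639982223510742), 58.14391326904297)
```

>>> servo_tool(plan=[[0.1,-0.19,1,0,0,0,30],[0.1,-0.19,1,0,0,0,30],[0.1,-0.19,1,0,0,0,30],[0.1,-0.19,1,0,0,0,30]])

```text
time: 3.1
tool_pos: [0.4597, -0.228, 0.2164]
ee_rot: [-3.135, 0.01, 0.001]
wrist_force: [0.4, 0.2, 0.3]
width: 0.071
finger_force: 0.0
```

>>> servo_tool(plan=[[0,0,0.4,0,0,0,30],[0,0,0.8,0,0,0,30],[0,0,0.9,0,0,0,30],[0,0,0.9,0,0,0,30],[0,0,0.9,0,0,0,30],[0,0,0.9,0,0,0,30],[0,0,0.9,0,0,0,30]])

```text
time: 3.68
tool_pos: [0.464, -0.2312, 0.136]
ee_rot: [3.138, -0.005, -0.0]
wrist_force: [0.0, 0.8, 0.9]
width: 0.0306
finger_force: 0.0
```

Run:
```python
from h import *
move([.463,-.2287,.079],0)
o=robot.get_obs();print(o['tool_pos'],o['ee_rot'],o['width'])
C=cam("wrist"); im=robot.snapshot("wrist"); cv2.imwrite("pics/w2.png",im[:,:,::-1])
print(proj(C,[.463,-.2287,.069]),proj(C,[.463,-.184,.069]))
```

```text
shift [-0.013 -0.027  0.57 ] turn [ 0.002 -0.003 -0.   ]
[ 0.4639797  -0.2311611   0.13600874] [ 3.13816966e+00 -5.14329626e-03 -2.09472535e-05] 0.030618548010231405
[304.16341976 257.31978058] [238.12701409 257.46044448]
```

View pics/w2.png

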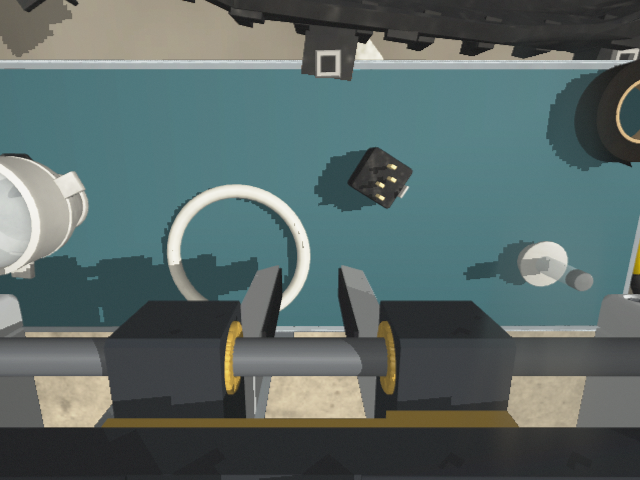

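The ring centre is where predicted, about (238,256), and the pads straddle its right rim. Down and grip.

>>> servo_tool(plan=[[-0.01,-0.025,0.2,0,0,0,30],[-0.01,-0.025,0.4,0,0,0,30],[-0.01,-0.025,0.5,0,0,0,30],[-0.01,-0.025,0.57,0,0,0,30],[-0.01,-0.025,0.57,0,0,0,30],[-0.01,-0.025,0.57,0,0,0,30],[-0.01,-0.025,0.57,0,0,0,30]])

```text
time: 4.32
tool_pos: [0.462, -0.2279, 0.0773]
ee_rot: [3.14, -0.002, 0.0]
wrist_force: [-2.9, 1.2, 6.0]
width: 0.03
finger_force: 3.0
```

Run:
```python
from h import *
o=robot.get_obs();print(o['tool_pos'],o['ee_rot'],o['width'],o['wrist_force'])
d=np.load("pics/w2.npz") if 0 else None
```

```text
[ 0.46197395 -0.22786002  0.07726477] [ 3.1403721e+00 -1.8793438e-03  9.9372677e-05] 0.030046007169503366 [-2.8709258   1.17840088  6.01853406]
```

>>> servo_tool(plan=[[0,0,-0.015,0,0,0,30],[0,0,-0.015,0,0,0,20],[0,0,-0.015,0,0,0,10],[0,0,-0.015,0,0,0,5],[0,0,-0.015,0,0,0,5],[0,0,-0.015,0,0,0,5],[0,0,-0.015,0,0,0,5],[0,0,-0.015,0,0,0,5]])

```text
time: 4.98
tool_pos: [0.4616, -0.2275, 0.0773]
ee_rot: [3.141, -0.001, 0.0]
wrist_force: [0.2, -0.0, 3.9]
width: 0.0099
finger_force: 30.0
```

>>> servo_tool(plan=[[0,0,-0.1,0,0,0,5],[0,0,-0.3,0,0,0,5],[0,0,-0.6,0,0,0,5],[0,0,-1,0,0,0,5],[0,0,-1,0,0,0,5],[0,0,-1,0,0,0,5]])

```text
time: 5.48
tool_pos: [0.4625, -0.2283, 0.1803]
ee_rot: [3.138, -0.005, 0.0]
wrist_force: [0.1, 0.8, -0.7]
width: 0.0102
finger_force: 29.5
```

>>> servo_tool(plan=[[0,0,-0.5,0,0,0,5],[0,-0.5,-1,0,0,0,5],[0,-1,-1,0,0,0,5],[0,-1,-1,0,0,0,5],[0,-1,-1,0,0,0,5]])

```text
time: 5.9
tool_pos: [0.4616, -0.123, 0.2793]
ee_rot: [-3.14, -0.004, 0.006]
wrist_force: [0.2, 0.0, 0.8]
width: 0.0098
finger_force: 29.5
```

>>> servo_tool(plan=[[0,-1,0,0,0,0,5],[0,-1,0,0,0,0,5],[0,-1,0,0,0,0,5]])

```text
time: 6.15
tool_pos: [0.4601, -0.0243, 0.275]
ee_rot: [-3.139, 0.004, 0.003]
wrist_force: [0.0, -0.3, 0.1]
width: 0.0098
finger_force: 29.5
```

>>> servo_tool(plan=[[0,-1,0,0,0,0,5],[0,-1,0,0,0,0,5],[0,-1,0,0,0,0,5]])

```text
time: 6.4
tool_pos: [0.46, 0.076, 0.2747]
ee_rot: [-3.14, 0.004, 0.004]
wrist_force: [-0.6, -0.5, -0.6]
width: 0.0101
finger_force: 29.5
```

>>> servo_tool(plan=[[0,-1,0,0,0,0,5],[0,-1,0,0,0,0,5],[0,-1,0,0,0,0,5],[0,-1,0,0,0,0,5],[0,-1,0,0,0,0,5]])

```text
time: 6.82
tool_pos: [0.4606, 0.1725, 0.2748]
ee_rot: [3.139, 0.004, 0.002]
wrist_force: [-0.8, 0.5, -0.2]
width: 0.01
finger_force: 29.5
```

```bash
python3 look.py w3
```

```text
6.8167 [0.46064976 0.17250685 0.27480361] [3.13941729e+00 3.84567895e-03 1.75937352e-03]
halo_ring 0.79 [229. 264. 185. 142.] [0.4095 0.2593 0.069 ]
projector 0.76 [559. 189.  98.  73.] [ 0.4967 -0.0501  0.123 ]
rubber_cap 0.75 [431. 222.  71.  69.] [0.4576 0.0434 0.072 ]
xenon_board 0.95 [237. 167. 102. 168.] [0.5125 0.2558 0.018 ]
halogen_board 0.79 [124. 153. 133. 171.] [0.5279 0.386  0.018 ]
```

View pics/w3.png

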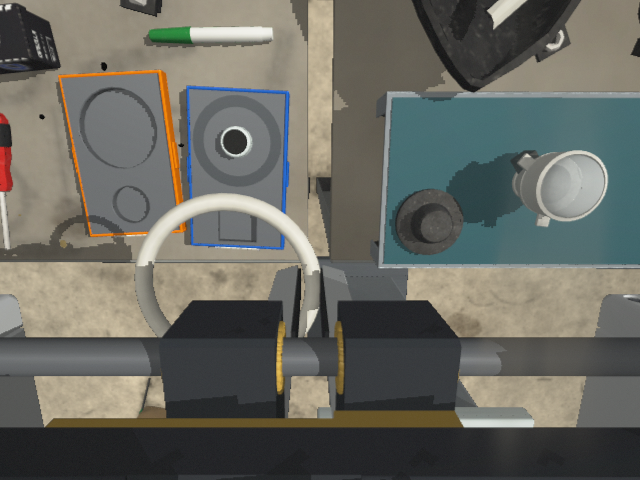

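Blue board: plinth at (235,142) and square cut-out near (237,225). Orange board: large hole at (117,129), small at (131,203). The ring is held at the right of its rim.

Run:
```python
from h import *
im=cv2.imread("pics/w3.png"); d=np.load("pics/w3.npz"); C=(d['K'],d['M'],d['c'])
# rims by colour -> quadrilaterals
hsv=cv2.cvtColor(im,cv2.COLOR_BGR2HSV)
for n,lo,hi in (("blue",(105,120,80),(125,255,255)),("orange",(5,150,120),(18,255,255))):
    m=cv2.inRange(hsv,lo,hi); m[:, 310:]=0; m[260:]=0; m[:65]=0; m[:,:55]=0
    pts=cv2.findNonZero(m); r=cv2.minAreaRect(pts); print(n,r)
    P=np.array([ray(C,p,.018)[:2] for p in cv2.boxPoints(r)]); print(P.round(4),P.mean(0))
print("plinth",ray(C,(235,142),.030))
s=im[120:165,212:258]; m=(s.max(2)<70).astype(np.uint8); cs,_=cv2.findContours(m,0,1); c=max(cs,key=cv2.contourArea)
print("plinth dark",cv2.minEnclosingCircle(c))
print("big",ray(C,(117.5,129),.018),"small",ray(C,(131,203),.018),"sq",ray(C,(237,225),.018), "marker",ray(C,(210,35),.008))
for v in ((81,129),(157,129),(117,88),(117,169)): print(ray(C,v,.018))
cv2.imwrite("pics/w3c.png",cv2.resize(im[60:260,50:300],None,fx=3,fy=3,interpolation=cv2.INTER_CUBIC)[:600])
```

```text
blue ((237.0, 167.5), (163.0, 102.0), 90.0)
[[0.6002 0.308 ]
 [0.6003 0.195 ]
 [0.413  0.1976]
 [0.413  0.3234]] [0.50664392 0.25602146]
orange ((123.44908142089844, 152.98028564453125), (173.72372436523438, 106.79438781738281), 81.43086242675781)
[[0.6113 0.4481]
 [0.6274 0.3305]
 [0.4359 0.3177]
 [0.4158 0.4491]] [0.52259024 0.38632829]
plinth [0.53999646 0.25427492 0.03      ]
plinth dark ((22.5, 21.5), 12.103818893432617)
big [0.55455548 0.38966269 0.018     ] small [0.46999681 0.3843868  0.018     ] sq [0.44322603 0.25909264 0.018     ] marker [0.65416546 0.28060999 0.008     ]
[0.55452446 0.43114235 0.018     ]
[0.55458906 0.34475292 0.018     ]
[0.59804461 0.38464508 0.018     ]
[0.50986692 0.39597093 0.018     ]
```

View pics/w3c.png

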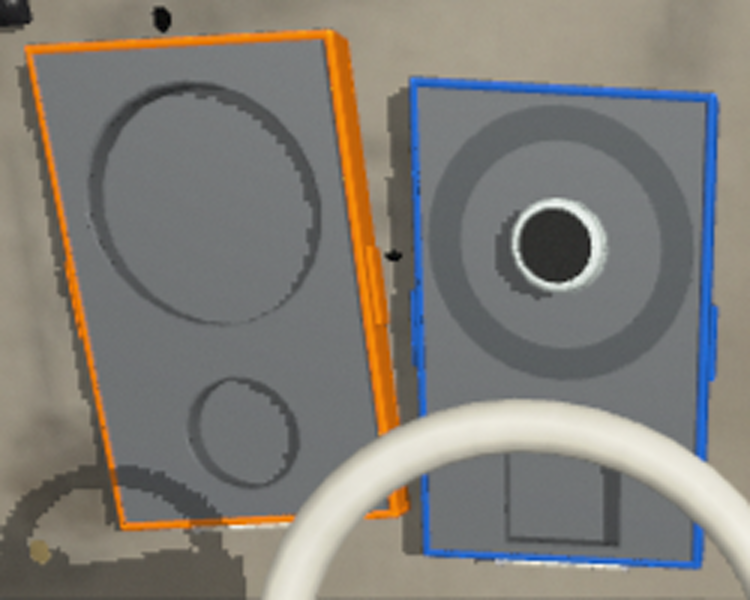

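Run:
```python
from h import *
from scipy.optimize import least_squares
d=np.load("pics/w3.npz"); C=(d['K'],d['M'],d['c'])
f=lambda L:np.array(L)/3.+[50,60]
# local points (mm): x along board(+x = image up), y left
H=[(92.5,57.5,18),(92.5,-57.5,18),(-92.5,57.5,18),(-92.5,-57.5,18)]
B={"xenon":(H+[(34,0,30),(34,0,18)],f([(412,80),(717,97),(427,553),(698,568),(556,245),(562,242)])),
 "halogen":(H+[(32,0,18),(-55,0,18)],f([(27,48),(330,32),(122,527),(390,516),(205.5,204),(244,433.5)]))}
for n,(L,px) in B.items():
    L=np.array(L)/1000.
    W=lambda p:np.c_[L[:,0]*np.cos(p[2])-L[:,1]*np.sin(p[2])+p[0],L[:,0]*np.sin(p[2])+L[:,1]*np.cos(p[2])+p[1],L[:,2]]
    r=least_squares(lambda p:np.ravel([proj(C,X)-q for X,q in zip(W(p),px)]),[.51,.26,0],loss='soft_l1')
    print(n,r.x.round(4)); print(np.array([proj(C,X)-q for X,q in zip(W(r.x),px)]).round(1).tolist())
    c,s=np.cos(r.x[2]),np.sin(r.x[2])
    for a in ((34,-60) if n=="xenon" else (32,-55)): print(a,(r.x[0]+c*a/1000).round(4),(r.x[1]+s*a/1000).round(4))
    print([ray(C,q,h[2]/1000).round(4)[:2].tolist() for h,q in zip(np.array(L)*1000,px)][4:])
move([.535,.21,.1],0)
```

```text
xenon [ 0.5065  0.2555 -0.0541]
[[-1.4, -2.4], [0.8, -2.0], [-2.2, 1.4], [0.9, 1.2], [0.2, -0.1], [0.3, 1.2]]
34 0.5405 0.2537
-60 0.4466 0.2588
[[0.5404, 0.2539], [0.5419, 0.254]]
halogen [0.5229 0.3869 0.0481]
[[-2.2, -2.2], [1.0, -2.2], [-1.0, 1.7], [3.3, 1.0], [0.0, 0.7], [-0.0, 0.2]]
32 0.5549 0.3885
-55 0.468 0.3843
[[0.5556, 0.3884], [0.4682, 0.3842]]
shift [ 0.735 -0.382  1.771] turn [ 0.    -0.    -0.001]
```

>>> servo_tool(plan=[[0.3,-0.2,0,0,0,0,5],[0.6,-0.37,0.2,0,0,0,5],[0.785,-0.37,0.5,0,0,0,5],[0.785,-0.37,0.8,0,0,0,5],[0.785,-0.37,0.9,0,0,0,5],[0.785,-0.37,0.9,0,0,0,5]])

```text
time: 7.77
tool_pos: [0.5377, 0.2088, 0.1827]
ee_rot: [3.139, 0.008, -0.0]
wrist_force: [-0.2, 0.3, -0.0]
width: 0.0101
finger_force: 29.5
```

>>> servo_tool(plan=[[0,0,0.3,0,0,0,5],[0,0,0.6,0,0,0,5],[0,0,0.9,0,0,0,5],[0,0,0.9,0,0,0,5],[0,0,0.9,0,0,0,5],[0,0,0.9,0,0,0,5],[0,0,0.9,0,0,0,5]])

```text
time: 8.35
tool_pos: [0.5418, 0.2102, 0.101]
ee_rot: [-3.14, -0.006, 0.0]
wrist_force: [0.8, 0.8, -0.2]
width: 0.0102
finger_force: 29.5
```

Run:
```python
from h import *
move([.539,.209,.037],0)
o=robot.get_obs();print(o['tool_pos'],o['ee_rot'],o['width'])
C=cam("wrist"); im=robot.snapshot("wrist"); cv2.imwrite("pics/w4.png",im[:,:,::-1])
print(proj(C,[.5405,.2538,.03]))
```

```text
shift [-0.032  0.013  0.64 ] turn [-0.001 -0.004  0.   ]
[0.54180064 0.21015638 0.10098267] [-3.13986645e+00 -6.42773939e-03  5.75875084e-05] 0.010169077525190173
[244.97915586 256.31860446]
```

View pics/w4.png

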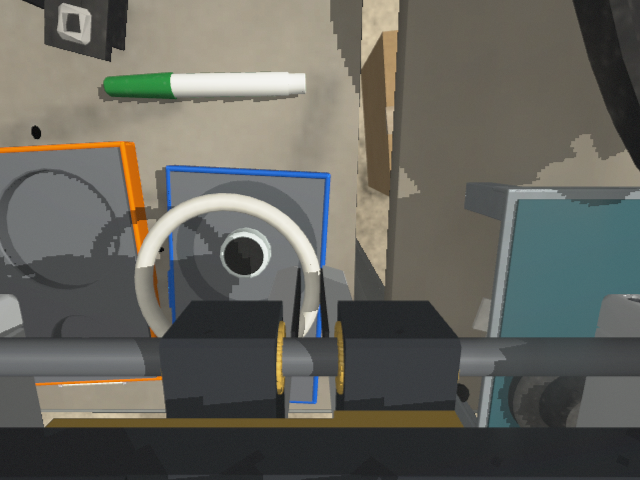

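The plinth shows at (244,256) as predicted and sits inside the hoop. Lowering and releasing.

>>> servo_tool(plan=[[-0.02,0.013,0.2,0,0,0,5],[-0.02,0.013,0.4,0,0,0,5],[-0.02,0.013,0.55,0,0,0,5],[-0.02,0.013,0.63,0,0,0,5],[-0.02,0.013,0.63,0,0,0,5],[-0.02,0.013,0.63,0,0,0,5],[-0.02,0.013,0.63,0,0,0,5],[-0.02,0.013,0.63,0,0,0,12],[-0.02,0.013,0.63,0,0,0,18],[-0.02,0.013,0.63,0,0,0,20],[-0.02,0.013,0.63,0,0,0,20],[-0.02,0.013,0.63,0,0,0,20]])

```text
time: 9.4
tool_pos: [0.5387, 0.2072, 0.0353]
ee_rot: [3.14, -0.002, -0.0]
wrist_force: [-0.3, -4.9, 6.5]
width: 0.0201
finger_force: 2.9
```

>>> servo_tool(plan=[[0,0,-0.1,0,0,0,20],[0,0,-0.3,0,0,0,20],[0,0,-0.7,0,0,0,20],[0,0,-1,0,0,0,60],[0,0,-1,0,0,0,94],[0,0,-1,0,0,0,94]])

```text
time: 9.9
tool_pos: [0.5391, 0.2093, 0.1371]
ee_rot: [-3.139, -0.006, 0.0]
wrist_force: [-0.1, 0.6, -0.4]
width: 0.0362
finger_force: 0.0
```

>>> servo_tool(plan=[[-0.7,0,-0.7,0,0,0,94],[-0.7,0,-1,0,0,0,94],[-0.7,0,-1,0,0,0,94],[-0.7,0,-1,0,0,0,94],[-0.7,0,-1,0,0,0,94]])

```text
time: 10.32
tool_pos: [0.4676, 0.209, 0.2355]
ee_rot: [-3.14, -0.003, 0.001]
wrist_force: [-0.2, -0.8, 0.2]
width: 0.07
finger_force: 0.0
```

```bash
python3 look.py w5
```

```text
10.3167 [0.46762168 0.20900936 0.23551642] [-3.13988571e+00 -3.28806910e-03  1.17870428e-03]
halo_ring 0.89 [271. 155.  98. 105.] [0.534  0.2435 0.069 ]
projector 0.76 [605. 203.  68.  85.] [ 0.4977 -0.0227  0.123 ]
xenon_board 0.91 [267. 177. 113. 178.] [0.5114 0.2535 0.018 ]
halogen_board 0.81 [139. 161. 142. 186.] [0.5286 0.3881 0.018 ]
tape_roll 0.63 [266. 176. 111. 178.] [0.5159 0.2474 0.079 ]
```

View pics/w5.png

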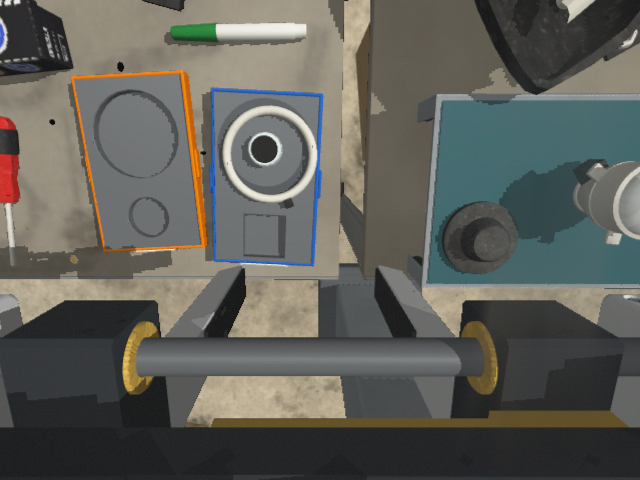

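The ring lies flat round the plinth: hoop centred near (270,154), plinth at (264,149), plug at (287,202). I'll check the numbers and work out the projector grasp.

Run:
```python
from h import *
im=cv2.imread("pics/w5.png"); d=np.load("pics/w5.npz"); C=(d['K'],d['M'],d['c'])
s=im[95:210,215:322]; m=((s.min(2)>130)).astype(np.uint8); cs,_=cv2.findContours(m,0,1); c=max(cs,key=cv2.contourArea).reshape(-1,2)+[215,95]
P=np.array([ray(C,p,.024)[:2] for p in c],np.float32); print("ring",cv2.fitEllipse(P),cv2.boundingRect(c))
s=im[130:170,245:285]; m=(s.max(2)<70).astype(np.uint8); cs,_=cv2.findContours(m,0,1); c=max(cs,key=cv2.contourArea).reshape(-1,2)+[245,130]
e=cv2.minEnclosingCircle(c); print("plinth",e,ray(C,e[0],.03))
# holes in px of this view predicted
for n,X in dict(sq=(.4466,.2588,.018),big=(.5552,.3885,.018),small=(.468,.3842,.018),cap=(.457,.04,.086)).items(): print(n,proj(C,X).round(1))
# cap from this view: brim extents
print("cap",ray(C,(480,237),.072),"top",ray(C,(487,238),.086))
# projector in w1: barrel top rim
im=cv2.imread("pics/w1.png"); d=np.load("pics/w1.npz"); C=(d['K'],d['M'],d['c'])
print("projector", [ray(C,p,.123).round(4) for p in ((130,173),(126,173),(134,173))], "lens r",31*350/(C[2][2]-.123)/1000)
cv2.imwrite("pics/w1c.png",np.vstack([cv2.resize(im[130:245,30:180],None,fx=4,fy=4,interpolation=cv2.INTER_CUBIC)]))
```

```text
ring ((0.5345844030380249, 0.24957801401615143), (0.09669383615255356, 0.09715621918439865), 159.46932983398438) (223, 105, 94, 98)
plinth ((263.68438720703125, 148.96099853515625), 13.24312686920166) [0.5404489 0.2549515 0.03     ]
sq [264.1 236.6]
big [136.2 134.5]
small [149.1 217.5]
cap [494.1 242.1]
cap [0.45856815 0.04647255 0.072     ] top [0.46084501 0.04695549 0.086     ]
projector [array([ 0.5003, -0.0677,  0.123 ]), array([ 0.5003, -0.0636,  0.123 ]), array([ 0.5004, -0.0717,  0.123 ])] lens r 30.214809563888505
```

View pics/w1c.png

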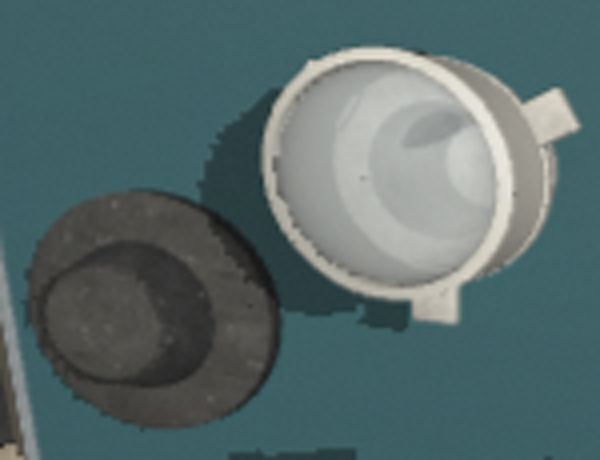

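Barrel rim centre is about (127,173) px in w1, with tabs to its right and below. The cap is clear of the fingers' height. Moving over the projector.

>>> servo_tool(plan=[[0.33,0.9,0,0,0,0,94],[0.33,0.9,0,0,0,0,94],[0.33,0.9,0,0,0,0,94]])

```text
time: 11.02
tool_pos: [0.5019, 0.1145, 0.2334]
ee_rot: [3.139, 0.0, -0.003]
wrist_force: [-0.3, -0.9, 0.1]
width: 0.0939
finger_force: 0.0
```

>>> servo_tool(plan=[[0,0.9,0,0,0,0,94],[0,0.9,0,0,0,0,94],[0,0.9,0,0,0,0,94]])

```text
time: 11.27
tool_pos: [0.5007, 0.0233, 0.2336]
ee_rot: [3.139, 0.001, -0.006]
wrist_force: [0.3, 0.5, 0.4]
width: 0.0941
finger_force: 0.0
```

>>> servo_tool(plan=[[0,0.93,0,0,0,0,94],[0,0.93,0,0,0,0,94],[0,0.93,0,0,0,0,94],[0,0.93,0,0,0,0,94],[0,0.93,0,0,0,0,94]])

```text
time: 11.68
tool_pos: [0.5008, -0.0642, 0.2338]
ee_rot: [-3.14, 0.0, -0.001]
wrist_force: [-0.1, -0.3, -0.6]
width: 0.094
finger_force: 0.0
```

```bash
python3 look.py w6
python3 - <<'E'
from h import *
d=np.load("pics/w6.npz"); C=(d['K'],d['M'],d['c']); print(proj(C,[.5,-.065,.123]),proj(C,[.5,-.034,.123]),proj(C,[.531,-.065,.123]))
E
```

```text
11.6833 [ 0.50077309 -0.06423377  0.23375406] [-3.14022700e+00  3.64145369e-04 -9.55059625e-04]
halo_ring 0.72 [ 31. 188.  59. 100.] [0.5374 0.1924 0.069 ]
projector 0.66 [308. 237.  89.  84.] [ 0.5035 -0.0636  0.123 ]
relay 0.77 [539. 208.  50.  40.] [ 0.5211 -0.268   0.086 ]
rubber_cap 0.9 [203. 265.  73.  63.] [0.4635 0.0381 0.072 ]
bulb 0.83 [629. 269.  15.  34.] [ 0.4684 -0.3468  0.1   ]
xenon_board 0.91 [ 43. 208.  85. 169.] [0.5116 0.2238 0.018 ]
[309.51384639 241.09563802] [270.69167077 241.16376468] [309.42409034 202.3914297 ]
```

View pics/w6.png

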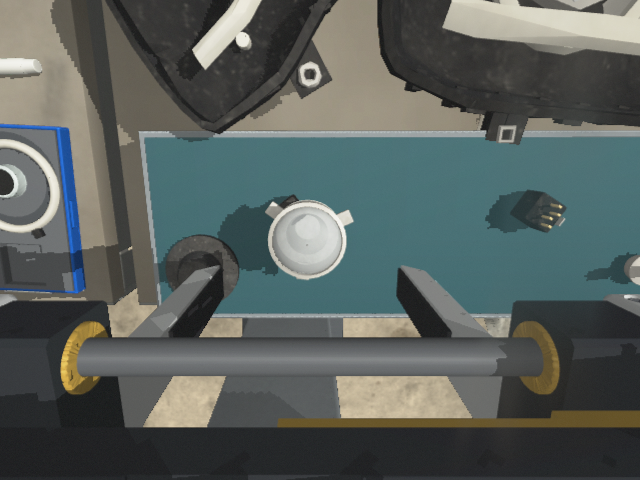

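Barrel seen centred at (307,239), tabs at (272,210) and (345,218). The jaws straddle it; the cap at (203,268) is below fingertip height. Down and grip.

>>> servo_tool(plan=[[0.012,-0.012,0.3,0,0,0,94],[0.012,-0.012,0.7,0,0,0,94],[0.012,-0.012,0.85,0,0,0,94],[0.012,-0.012,0.85,0,0,0,94],[0.012,-0.012,0.85,0,0,0,94]])

```text
time: 12.55
tool_pos: [0.5015, -0.0632, 0.1484]
ee_rot: [-3.141, 0.002, 0.0]
wrist_force: [-0.5, -0.4, 0.0]
width: 0.0938
finger_force: 0.0
```

>>> servo_tool(plan=[[0,0,0.15,0,0,0,94],[0,0,0.28,0,0,0,94],[0,0,0.28,0,0,0,94],[0,0,0.28,0,0,0,94],[0,0,0.28,0,0,0,94],[0,0,0.28,0,0,0,94]])

```text
time: 13.05
tool_pos: [0.5031, -0.0638, 0.123]
ee_rot: [3.141, -0.003, 0.0]
wrist_force: [0.1, -0.6, 0.1]
width: 0.0938
finger_force: 0.0
```

>>> servo_tool(plan=[[0,0,0,0,0,0,75],[0,0,0,0,0,0,70],[0,0,0,0,0,0,60],[0,0,0,0,0,0,50],[0,0,0,0,0,0,50],[0,0,0,0,0,0,50],[0,0,0,0,0,0,50],[0,0,0,0,0,0,50]])

```text
time: 13.72
tool_pos: [0.502, -0.0632, 0.121]
ee_rot: [-3.141, -0.0, 0.0]
wrist_force: [0.3, 1.0, 0.8]
width: 0.0622
finger_force: 30.0
```

>>> servo_tool(plan=[[0,0,-0.1,0,0,0,50],[0,0,-0.4,0,0,0,50],[0,0,-0.7,0,0,0,50],[0,0,-1,0,0,0,50],[0,-0.3,-1,0,0,0,50],[0,-0.6,-1,0,0,0,50],[0,-0.9,-1,0,0,0,50],[0,-1,-1,0,0,0,50]])

```text
time: 14.38
tool_pos: [0.5016, 0.0394, 0.2215]
ee_rot: [-3.14, -0.0, 0.003]
wrist_force: [0.2, 0.1, -1.9]
width: 0.0618
finger_force: 30.0
```

>>> servo_tool(plan=[[0.1,-0.3,0,0,0,0,50],[0.2,-0.6,0,0,0,0,50],[0.3,-0.9,0,0,0,0,50],[0.38,-1,0,0,0,0,50]])

```text
time: 14.72
tool_pos: [0.5401, 0.1395, 0.2207]
ee_rot: [-3.141, 0.001, 0.003]
wrist_force: [-0.6, -0.4, -1.3]
width: 0.0615
finger_force: 30.0
```

>>> servo_tool(plan=[[0,-0.3,0,0,0,0,50],[0,-0.6,0,0,0,0,50],[0,-0.9,0,0,0,0,50],[0,-1,0,0,0,0,50],[0,-1,0,0,0,0,50]])

```text
time: 15.13
tool_pos: [0.5398, 0.2378, 0.2204]
ee_rot: [3.141, 0.001, 0.003]
wrist_force: [-0.3, -0.6, -1.7]
width: 0.0616
finger_force: 30.0
```

>>> servo_tool(plan=[[0,-0.18,0.2,0,0,0,50],[0,-0.18,0.5,0,0,0,50],[0,-0.18,0.8,0,0,0,50],[0,-0.18,1,0,0,0,50],[0,-0.18,1,0,0,0,50],[0,-0.18,1,0,0,0,50],[0,-0.18,1,0,0,0,50]])

```text
time: 15.72
tool_pos: [0.5412, 0.2536, 0.1229]
ee_rot: [-3.141, -0.003, -0.001]
wrist_force: [0.9, -0.5, -1.0]
width: 0.0615
finger_force: 30.0
```

Run:
```python
from h import *
move([.5405,.2545,.092],0)
o=robot.get_obs();print(o['tool_pos'],o['ee_rot'],o['width'])
C=cam("wrist"); im=robot.snapshot("wrist"); cv2.imwrite("pics/w7.png",im[:,:,::-1])
print("barrel top",proj(C,o['tool_pos']+[0,0,.002]))
```

```text
shift [-0.008 -0.009  0.309] turn [-0.    -0.002 -0.001]
[0.54123189 0.25357603 0.1228732 ] [-3.14143481e+00 -2.87327693e-03 -1.21251488e-03] 0.06151285639272412
barrel top [307.51113044 294.95344112]
```

View pics/w7.png

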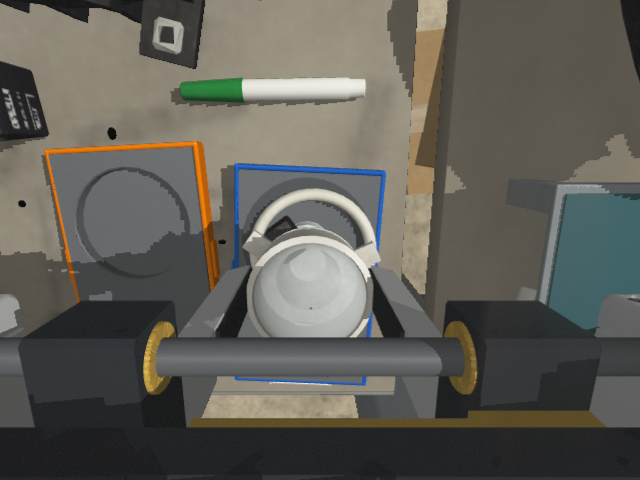

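The projector hangs upright over the plinth, its barrel centred near (308,292) as predicted. Set it down.

>>> servo_tool(plan=[[-0.005,-0.009,0.1,0,0,0,50],[-0.005,-0.009,0.2,0,0,0,50],[-0.005,-0.009,0.26,0,0,0,50],[-0.005,-0.009,0.3,0,0,0,50],[-0.005,-0.009,0.31,0,0,0,50],[-0.005,-0.009,0.31,0,0,0,50],[-0.005,-0.009,0.31,0,0,0,50]])

```text
time: 16.35
tool_pos: [0.5394, 0.2552, 0.091]
ee_rot: [3.141, -0.001, 0.0]
wrist_force: [-2.3, -1.3, 5.9]
width: 0.0619
finger_force: 30.0
```

>>> servo_tool(plan=[[0,0,0,0,0,0,64],[0,0,0,0,0,0,68],[0,0,0,0,0,0,75],[0,0,0,0,0,0,80],[0,0,0,0,0,0,84],[0,0,0,0,0,0,84]])

```text
time: 16.85
tool_pos: [0.5394, 0.2554, 0.0896]
ee_rot: [3.141, 0.0, 0.0]
wrist_force: [0.2, 0.1, 0.1]
width: 0.0838
finger_force: 0.0
```

>>> servo_tool(plan=[[0,0,-0.2,0,0,0,84],[0,0,-0.5,0,0,0,84],[0,0,-0.9,0,0,0,84],[0,0,-1,0,0,0,84],[0,0,-1,0,0,0,84]])

```text
time: 17.27
tool_pos: [0.5418, 0.2563, 0.1953]
ee_rot: [-3.138, -0.009, 0.0]
wrist_force: [0.1, -0.2, -0.3]
width: 0.0842
finger_force: 0.0
```

>>> servo_tool(plan=[[-0.7,0.4,-0.7,0,0,0,84],[-0.7,0.8,-0.7,0,0,0,84],[-0.7,1,-0.7,0,0,0,84],[-0.7,1,-0.7,0,0,0,84]])

```text
time: 17.6
tool_pos: [0.4681, 0.1533, 0.2603]
ee_rot: [3.14, -0.0, -0.001]
wrist_force: [0.5, -0.6, 0.6]
width: 0.0841
finger_force: 0.0
```

```bash
python3 look.py w8;python3 - <<'E'
from h import *
d=np.load("pics/w8.npz"); C=(d['K'],d['M'],d['c']); print(proj(C,[.5405,.2545,.093]),proj(C,[.5405,.2545-.031,.093]),"cap",proj(C,[.457,.043,.086]),proj(C,[.457,.043,.072]))
E
```

```text
17.6 [0.46806875 0.15325676 0.26033023] [ 3.14011717e+00 -1.60433999e-04 -5.44929636e-04]
halo_ring 0.9 [233. 158.  71.  97.] [0.5314 0.2272 0.069 ]
projector 0.71 [201. 157.  82.  77.] [0.5331 0.2418 0.123 ]
rubber_cap 0.8 [418. 234.  69.  70.] [0.4561 0.0414 0.072 ]
xenon_board 0.7 [218. 174. 107. 167.] [0.5138 0.2553 0.018 ]
halogen_board 0.74 [101. 160. 137. 175.] [0.529  0.3861 0.018 ]
[196.46162218 148.12731074] [230.65717676 148.06789084] cap [420.65644974 235.70652758] [416.41313996 232.64871464]
```

View pics/w8.png

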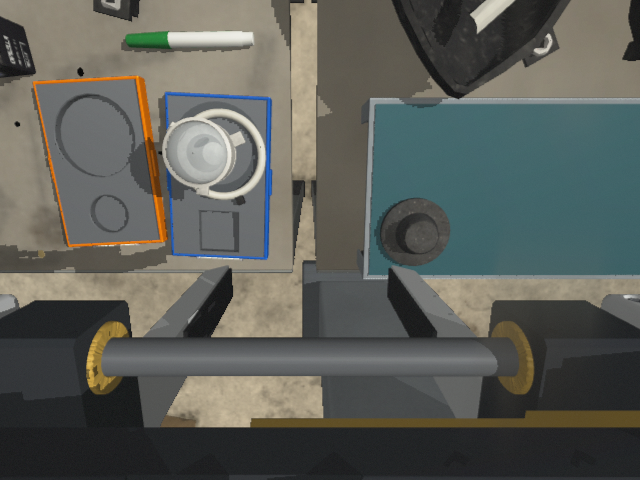

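The projector stands on the plinth at (197,150) with the ring round it, as predicted. The cap's brim is centred at (416,232) and its dome at (420,234). Fetching the cap.

>>> servo_tool(plan=[[-0.1,0.4,0.2,0,0,0,74],[-0.1,0.8,0.4,0,0,0,74],[-0.1,1,0.8,0,0,0,74],[-0.1,1,0.8,0,0,0,74],[-0.1,1,0.8,0,0,0,74]])

```text
time: 18.47
tool_pos: [0.4574, 0.0549, 0.1761]
ee_rot: [-3.141, 0.008, -0.002]
wrist_force: [-0.6, 0.9, 0.8]
width: 0.0739
finger_force: 0.0
```

>>> servo_tool(plan=[[0,0.1,0.2,0,0,0,74],[0,0.1,0.4,0,0,0,74],[0,0.1,0.4,0,0,0,74],[0,0.1,0.4,0,0,0,74],[0,0.1,0.4,0,0,0,74]])

```text
time: 18.88
tool_pos: [0.4608, 0.0464, 0.142]
ee_rot: [-3.141, -0.003, 0.002]
wrist_force: [0.2, -0.2, -0.1]
width: 0.0739
finger_force: 0.0
```

Run:
```python
from h import *
move([.4575,.0435,.0915],0)
o=robot.get_obs();print(o['tool_pos'],o['ee_rot'])
```

```text
shift [-0.034  0.029  0.505] turn [-0.    -0.002  0.001]
[0.460753   0.04640493 0.14200197] [-3.14131273e+00 -2.99495768e-03  1.63191527e-03]
```

>>> servo_tool(plan=[[-0.02,0.02,0.2,0,0,0,74],[-0.02,0.02,0.38,0,0,0,74],[-0.02,0.02,0.48,0,0,0,74],[-0.02,0.02,0.48,0,0,0,74],[-0.02,0.02,0.48,0,0,0,74],[-0.02,0.02,0.48,0,0,0,60],[-0.02,0.02,0.48,0,0,0,50],[-0.02,0.02,0.48,0,0,0,40],[-0.02,0.02,0.48,0,0,0,30],[-0.02,0.02,0.48,0,0,0,30],[-0.02,0.02,0.48,0,0,0,30],[-0.02,0.02,0.48,0,0,0,30]])

```text
time: 19.88
tool_pos: [0.4576, 0.0434, 0.0922]
ee_rot: [3.142, -0.0, -0.0]
wrist_force: [0.2, -0.6, 0.4]
width: 0.0385
finger_force: 28.3
```

>>> servo_tool(plan=[[0,0,0,0,0,0,30],[0,0,0,0,0,0,30]])

```text
time: 20.05
tool_pos: [0.4576, 0.0433, 0.0922]
ee_rot: [3.141, -0.0, 0.0]
wrist_force: [0.4, 0.2, 1.3]
width: 0.0383
finger_force: 28.4
```

>>> servo_tool(plan=[[0,0,-0.2,0,0,0,30],[0,0,-0.5,0,0,0,30],[0,0,-0.9,0,0,0,30],[0,-0.2,-1,0,0,0,30],[0,-0.6,-1,0,0,0,30],[0,-1,-1,0,0,0,30]])

```text
time: 20.55
tool_pos: [0.4583, 0.1438, 0.1937]
ee_rot: [-3.141, -0.004, -0.003]
wrist_force: [0.2, -0.3, -1.3]
width: 0.0384
finger_force: 28.2
```

>>> servo_tool(plan=[[0.2,-0.35,0,0,0,0,30],[0.4,-0.7,0,0,0,0,30],[0.6,-1,0,0,0,0,30],[0.6,-1,0,0,0,0,30]])

```text
time: 20.88
tool_pos: [0.5189, 0.2482, 0.1893]
ee_rot: [-3.14, 0.002, 0.005]
wrist_force: [-0.0, -0.3, -1.5]
width: 0.0382
finger_force: 28.2
```

>>> servo_tool(plan=[[0.2,-0.35,0,0,0,0,30],[0.38,-0.7,0,0,0,0,30],[0.38,-1,0,0,0,0,30],[0.38,-1,0,0,0,0,30]])

```text
time: 21.22
tool_pos: [0.5546, 0.3477, 0.1899]
ee_rot: [-3.14, 0.003, 0.005]
wrist_force: [0.5, -1.3, 0.2]
width: 0.0382
finger_force: 28.2
```

>>> servo_tool(plan=[[0,-0.3,0,0,0,0,30],[0,-0.45,0.4,0,0,0,30],[0,-0.45,0.8,0,0,0,30],[0,-0.45,0.9,0,0,0,30],[0,-0.45,0.9,0,0,0,30],[0,-0.45,0.9,0,0,0,30]])

```text
time: 21.72
tool_pos: [0.5554, 0.3872, 0.1022]
ee_rot: [3.141, 0.001, -0.001]
wrist_force: [0.2, -0.4, 0.2]
width: 0.0383
finger_force: 28.2
```

Run:
```python
from h import *
move([.5552,.3885,.041],0)
o=robot.get_obs();print(o['tool_pos'],o['ee_rot'],o['width'])
C=cam("wrist"); im=robot.snapshot("wrist"); cv2.imwrite("pics/w9.png",im[:,:,::-1])
print(proj(C,[.5552,.3885,.018]),proj(C,[.5552,.3885+.044,.018]),proj(C,[.5552+.044,.3885,.018]))
```

```text
shift [-0.002 -0.014  0.612] turn [ 0.001  0.001 -0.001]
[0.55543489 0.3871921  0.10216904] [ 3.14050839e+00  8.47138459e-04 -9.08454536e-04] 0.03829787952428899
[306.3000876  249.07818187] [245.53745289 249.21826875] [306.02593111 187.94165674]
```

View pics/w9.png

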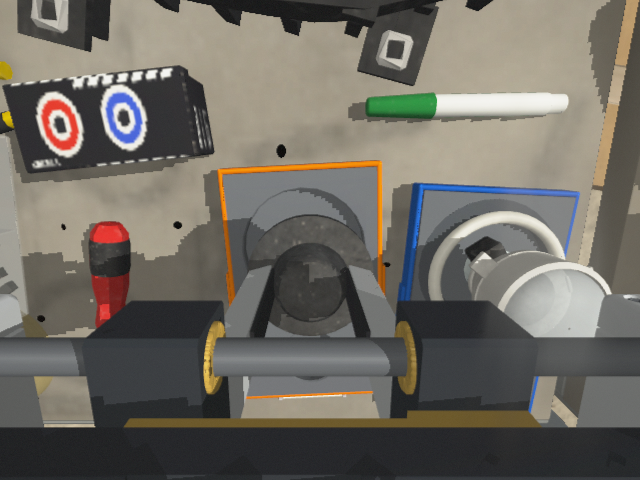

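The hole's edges, (245,249) left and (306,188) top, match the prediction; the cap sits over it and the body is clear of the projector. Set it down.

>>> servo_tool(plan=[[0,-0.014,0.2,0,0,0,30],[0,-0.014,0.4,0,0,0,30],[0,-0.014,0.54,0,0,0,30],[0,-0.014,0.6,0,0,0,30],[0,-0.014,0.61,0,0,0,30],[0,-0.014,0.61,0,0,0,30],[0,-0.014,0.61,0,0,0,30]])

```text
time: 22.35
tool_pos: [0.5564, 0.3902, 0.0428]
ee_rot: [-3.14, -0.003, -0.0]
wrist_force: [-0.3, 1.0, -0.0]
width: 0.0386
finger_force: 28.2
```

>>> servo_tool(plan=[[0,0,0,0,0,0,42],[0,0,0,0,0,0,46],[0,0,0,0,0,0,54],[0,0,0,0,0,0,60],[0,0,0,0,0,0,60],[0,0,-0.2,0,0,0,60],[0,0,-0.5,0,0,0,60],[0,0,-0.9,0,0,0,60],[0,0,-1,0,0,0,60],[0,0,-1,0,0,0,60]])

```text
time: 23.18
tool_pos: [0.5579, 0.3913, 0.1471]
ee_rot: [-3.136, -0.009, 0.0]
wrist_force: [-0.1, 1.6, 0.5]
width: 0.0599
finger_force: 0.0
```

>>> servo_tool(plan=[[-0.4,0.4,-0.5,0,0,0,60],[-0.7,0.8,-1,0,0,0,60],[-0.9,1,-1,0,0,0,60],[-0.9,1,-1,0,0,0,60],[-0.9,1,-1,0,0,0,60]])

```text
time: 23.6
tool_pos: [0.4638, 0.2873, 0.2452]
ee_rot: [-3.141, -0.005, -0.002]
wrist_force: [1.0, -0.1, 1.1]
width: 0.0601
finger_force: 0.0
```

```bash
python3 look.py w10;python3 - <<'E'
from h import *
d=np.load("pics/w10.npz"); C=(d['K'],d['M'],d['c'])
for n,X in dict(big=(.5552,.3885,.020),dome=(.5552,.3885,.034),small=(.468,.3842,.018),sq=(.4466,.2588,.018)).items(): print(n,proj(C,X).round(1))
E
```

```text
23.6 [0.46378145 0.28734997 0.24520518] [-3.14056219e+00 -4.82226218e-03 -1.50424695e-03]
halo_ring 0.55 [345. 154.  90. 102.] [0.5318 0.2536 0.069 ]
projector 0.89 [344. 152.  81.  79.] [0.5325 0.2591 0.123 ]
rubber_cap 0.59 [217. 134.  68.  68.] [0.5501 0.3713 0.072 ]
xenon_board 0.9 [339. 172. 113. 176.] [0.5128 0.2547 0.018 ]
halogen_board 0.61 [213. 159. 126. 182.] [0.5276 0.3912 0.018 ]
big [213.  131.8]
dome [209.3 130.8]
small [222.4 213.2]
sq [334.2 231.6]
```

View pics/w10.png

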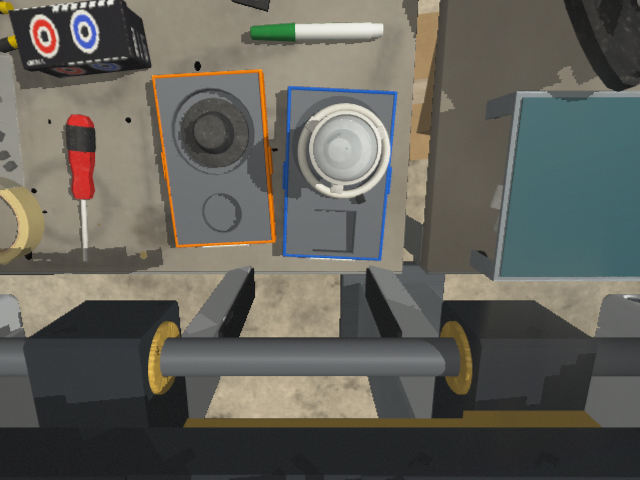

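The cap sits centred in the large hole (213,132). Square cut-out (334,231) and small hole (222,213) match prediction. Now the numbers for the relay and for the room behind the riser.

Run:
```python
from h import *
def L(n): d=np.load(f"pics/{n}.npz"); return d['K'],d['M'],d['c']
C1=L("w1"); C6=L("w6"); i1=cv2.imread("pics/w1.png"); i6=cv2.imread("pics/w6.png")
print("far edge",ray(C1,(335,92),.06))
# housing/bench boundary: going up from the riser edge, first run of dark pixels
def edge(im,cols,r0):
    out=[]
    for c in cols:
        col=im[:,c].max(1)
        for r in range(r0,5,-1):
            if (col[r-6:r]<65).all(): out.append((c,r)); break
    return out
e1=edge(i1,range(300,480,15),88); e6=edge(i6,range(400,640,15),126)
for z in (.0,.05,.08,.11,.14,.17):
    print(z,[ray(C1,p,z)[:2].round(3).tolist() for p in e1][::2],"|",[ray(C6,p,z)[:2].round(3).tolist() for p in e6][::2])
for n,im,C,b in (("w1",i1,C1,(310,135,355,180)),("w6",i6,C6,(508,180,575,240))):
    s=im[b[1]:b[3],b[0]:b[2]].astype(int); m=((s.max(2)<60)).astype(np.uint8)
    hs=cv2.cvtColor(s.astype(np.uint8),cv2.COLOR_BGR2HSV)
    br=np.argwhere(s.min(2)>130)[:,::-1]+[b[0],b[1]]; print(n,"bright px",br[:12].tolist())
    pins=np.argwhere((hs[...,0]>12)&(hs[...,0]<35)&(hs[...,1]>70)&(hs[...,2]>110))[:,::-1]+[b[0],b[1]]
    if len(pins): print("pins mean",pins.mean(0),ray(C,pins.mean(0),.095))
```

```text
far edge [ 0.58753637 -0.27695972  0.06      ]
0.0 [[0.604, -0.236], [0.613, -0.274], [0.606, -0.313], [0.602, -0.351], [0.602, -0.39], [0.605, -0.428]] | [[0.644, -0.16], [0.63, -0.192], [0.615, -0.225], [0.597, -0.259], [0.607, -0.29], [0.606, -0.322], [0.609, -0.353], [0.598, -0.388]]
0.05 [[0.595, -0.237], [0.603, -0.272], [0.597, -0.306], [0.594, -0.341], [0.594, -0.375], [0.596, -0.409]] | [[0.634, -0.148], [0.622, -0.176], [0.609, -0.205], [0.593, -0.234], [0.602, -0.261], [0.601, -0.289], [0.603, -0.317], [0.594, -0.347]]
0.08 [[0.59, -0.238], [0.597, -0.27], [0.591, -0.302], [0.588, -0.334], [0.589, -0.366], [0.591, -0.398]] | [[0.628, -0.141], [0.617, -0.166], [0.605, -0.193], [0.591, -0.22], [0.599, -0.244], [0.598, -0.27], [0.6, -0.295], [0.591, -0.322]]
0.11 [[0.585, -0.239], [0.591, -0.268], [0.586, -0.298], [0.583, -0.328], [0.583, -0.358], [0.585, -0.387]] | [[0.622, -0.133], [0.612, -0.157], [0.602, -0.181], [0.588, -0.205], [0.596, -0.227], [0.595, -0.251], [0.597, -0.273], [0.589, -0.298]]
0.14 [[0.58, -0.24], [0.586, -0.267], [0.581, -0.294], [0.578, -0.322], [0.5
[... 175 characters left out ...]
574, -0.241], [0.58, -0.265], [0.575, -0.29], [0.573, -0.315], [0.573, -0.34], [0.575, -0.365]] | [[0.611, -0.119], [0.603, -0.138], [0.594, -0.156], [0.584, -0.176], [0.59, -0.193], [0.589, -0.212], [0.591, -0.23], [0.584, -0.249]]
w1 bright px [[338, 149], [338, 150], [339, 150], [338, 156], [338, 157], [339, 157], [332, 159], [332, 160], [333, 160], [347, 161], [347, 162], [346, 163]]
pins mean [335.42424242 158.42424242] [ 0.51506633 -0.27644561  0.095     ]
w6 bright px [[559, 205], [559, 206], [560, 206], [561, 206], [560, 207], [561, 207], [558, 214], [559, 214], [558, 215], [559, 215], [560, 215], [550, 217]]
pins mean [553.70731707 215.92682927] [ 0.51516059 -0.27620075  0.095     ]
```

Run:
```python
from h import *
def L(n): d=np.load(f"pics/{n}.npz"); return d['K'],d['M'],d['c']
C={"w1":L("w1"),"w6":L("w6")}
p=robot.camera_params("wrist"); T=np.eye(4); T[:3,:3]=R.from_euler('xyz',[3.13816966,-5.14329626e-03,0]).as_matrix(); T[:3,3]=[.4639797,-.2311611,.13600874]
W=T@p["tool_from_camera"]; C["w2"]=(p["camera_matrix"],W[:3,:3],W[:3,3])
S=cv2.SIFT_create(6000,contrastThreshold=.01)
F={n:S.detectAndCompute(cv2.imread(f"pics/{n}.png",0)[:300],None) for n in C}
P=lambda c:c[0]@np.c_[c[1].T,-c[1].T@c[2]]
for a,b in (("w1","w6"),("w1","w2"),("w2","w6")):
    m=[x for x,y in cv2.BFMatcher().knnMatch(F[a][1],F[b][1],2) if x.distance<.8*y.distance]
    A=np.array([F[a][0][x.queryIdx].pt for x in m]).T; B=np.array([F[b][0][x.trainIdx].pt for x in m]).T
    X=cv2.triangulatePoints(P(C[a]),P(C[b]),A,B); X=(X[:3]/X[3]).T
    e=np.array([np.hypot(*(proj(C[a],q)-u))+np.hypot(*(proj(C[b],q)-v)) for q,u,v in zip(X,A.T,B.T)])
    k=(e<4)&(X[:,0]>.59)&(X[:,1]<-.1)&(X[:,1]>-.5); print(a,b,len(m)); Y=X[k]; print(Y[np.argsort(Y[:,0])][:22].round(3).tolist())
```

```text
w1 w6 114
[[0.59, -0.249, 0.063], [0.618, -0.263, 0.087], [0.622, -0.257, 0.086], [0.624, -0.206, 0.09], [0.63, -0.261, 0.087], [0.63, -0.211, 0.086], [0.633, -0.225, 0.087], [0.636, -0.22, 0.086], [0.639, -0.316, 0.074], [0.642, -0.246, 0.088], [0.644, -0.264, 0.095], [0.645, -0.263, 0.102], [0.647, -0.217, 0.086], [0.648, -0.239, 0.13], [0.661, -0.31, 0.067]]
w1 w2 101
[[0.59, -0.239, 0.066], [0.59, -0.249, 0.065], [0.592, -0.257, 0.058], [0.608, -0.337, 0.069], [0.61, -0.301, 0.071]]
w2 w6 81
[[0.591, -0.249, 0.064], [0.669, -0.403, 0.774]]
```

The housings stay below 0.09 m where the gripper body would reach, so there is room. On to the relay.

>>> servo_tool(plan=[[0.25,0.94,0,0,0,0,60],[0.25,0.94,0,0,0,0,60],[0.25,0.94,0,0,0,0,60]])

```text
time: 24.3
tool_pos: [0.4915, 0.1925, 0.2401]
ee_rot: [3.138, 0.001, -0.002]
wrist_force: [-0.0, -0.1, 0.4]
width: 0.0598
finger_force: 0.0
```

>>> servo_tool(plan=[[0,0.94,0,0,0,0,60],[0,0.94,0,0,0,0,60],[0,0.94,0,0,0,0,60]])

```text
time: 24.55
tool_pos: [0.4907, 0.0974, 0.2403]
ee_rot: [3.139, 0.001, -0.005]
wrist_force: [1.9, -0.2, -0.5]
width: 0.0599
finger_force: 0.0
```

>>> servo_tool(plan=[[0,0.94,0,0,0,0,60],[0,0.94,0,0,0,0,60],[0,0.94,0,0,0,0,60]])

```text
time: 24.8
tool_pos: [0.4906, 0.0037, 0.2404]
ee_rot: [3.139, 0.001, -0.005]
wrist_force: [0.6, -0.1, 0.4]
width: 0.0599
finger_force: 0.0
```

>>> servo_tool(plan=[[0,0.94,0,0,0,0,60],[0,0.94,0,0,0,0,60],[0,0.94,0,0,0,0,60]])

```text
time: 25.05
tool_pos: [0.4906, -0.0901, 0.2403]
ee_rot: [3.14, 0.001, -0.004]
wrist_force: [-0.1, 0.0, 0.1]
width: 0.06
finger_force: 0.0
```

>>> servo_tool(plan=[[0,0.94,0,0,0,0,60],[0,0.94,0,0,0,0,60],[0,0.94,0,0,0,0,60]])

```text
time: 25.3
tool_pos: [0.4906, -0.1839, 0.24]
ee_rot: [3.14, 0.001, -0.004]
wrist_force: [-0.0, -0.3, -0.1]
width: 0.0602
finger_force: 0.0
```

>>> servo_tool(plan=[[0,0.93,0.5,0,0,0,60],[0,0.93,0.5,0,0,0,60],[0,0.93,0.5,0,0,0,60],[0,0.93,0.5,0,0,0,60],[0,0.93,0.5,0,0,0,60]])

```text
time: 25.72
tool_pos: [0.4906, -0.2723, 0.1894]
ee_rot: [-3.138, 0.002, -0.001]
wrist_force: [0.2, 0.5, 0.6]
width: 0.0601
finger_force: 0.0
```

```bash
cat > relay.py <<'E'
from h import *
o=robot.get_obs(); C=cam("wrist",o); im=robot.snapshot("wrist"); cv2.imwrite("pics/r1.png",im[:,:,::-1]); im=im[:,:,::-1]
print(o['time'],o['tool_pos'],o['ee_rot'])
u=proj(C,[.516,-.2755,.086]); print("pred px",u)
x0,y0=(u-45).astype(int); s=im[y0:y0+90,x0:x0+90].astype(int)
m=(s.max(2)<60).astype(np.uint8); m=cv2.morphologyEx(m,cv2.MORPH_CLOSE,np.ones((7,7),np.uint8)); m=cv2.morphologyEx(m,cv2.MORPH_OPEN,np.ones((5,5),np.uint8))
cs,_=cv2.findContours(m,0,1); c=max(cs,key=cv2.contourArea).reshape(-1,2)+[x0,y0]
P=np.array([ray(C,p,.084)[:2]*1000 for p in c],np.float32); print("rect",cv2.minAreaRect(P),cv2.minAreaRect(c.astype(np.float32)))
br=np.argwhere(s.min(2)>130)[:,::-1]+[x0,y0]; print("bright",br[::max(1,len(br)//14)].tolist())
print(cv2.approxPolyDP(cv2.convexHull(c.astype(np.int32)),4,True).reshape(-1,2).tolist())
cv2.imwrite("pics/r1c.png",cv2.resize(im[y0-20:y0+110,x0-20:x0+110],None,fx=4,fy=4,interpolation=cv2.INTER_CUBIC))
E
python3 relay.py
```

```text
25.7167 [ 0.4905742  -0.27233675  0.18938103] [-3.13836434e+00  2.18337653e-03 -7.50587247e-04]
pred px [312.82919839 209.71609695]
rect ((514.2966918945312, -272.7815856933594), (28.247840881347656, 19.089448928833008), 71.1679458618164) ((309.20001220703125, 211.4000244140625), (36.68241500854492, 24.6657657623291), 18.43494987487793)
bright [[318, 199], [320, 200], [318, 202], [320, 209], [317, 211], [319, 212], [309, 214], [309, 215], [310, 216], [330, 217], [332, 218], [330, 220], [328, 222], [327, 223], [312, 224], [311, 226]]
[[298, 197], [314, 200], [325, 222], [314, 226], [290, 215]]
```

View pics/r1c.png

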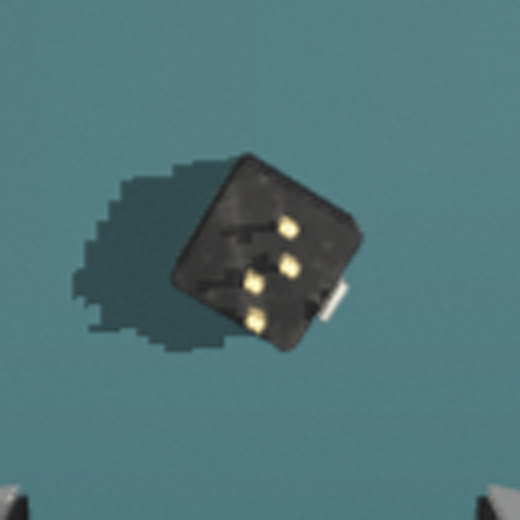

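The relay's top face is centred at about (313.6,208) in the full picture. Its rib is at the lower right, so its y axis points at -33° and the tool yaw is 0.99.

Run:
```python
from h import *
C=cam("wrist"); print(proj(C,[.516,-.2755,.086])); X=ray(C,(313.6,208),.086); print(X); move([X[0],X[1],.13],.991)
```

```text
[313.24831201 210.43613834]
[ 0.51787611 -0.275765    0.086     ]
shift [0.267 0.04  0.608] turn [-0.001 -0.    -0.63 ]
```

>>> servo_tool(plan=[[0.1,0.035,0,0,0,-0.07,56],[0.26,0.035,0,0,0,-0.15,56],[0.26,0.035,0,0,0,-0.23,56],[0.26,0.035,0.1,0,0,-0.31,56],[0.26,0.035,0.2,0,0,-0.39,56],[0.26,0.035,0.3,0,0,-0.47,56],[0.26,0.035,0.4,0,0,-0.55,56],[0.26,0.035,0.5,0,0,-0.63,56],[0.26,0.035,0.5,0,0,-0.63,56],[0.26,0.035,0.5,0,0,-0.63,56],[0.26,0.035,0.5,0,0,-0.63,56]])

```text
time: 26.68
tool_pos: [0.5175, -0.2759, 0.1426]
ee_rot: [3.139, -0.0, 0.989]
wrist_force: [0.5, -0.1, -0.6]
width: 0.0557
finger_force: 0.0
```

Run:
```python
from h import *
move([.5172,-.2757,.0915],.991); o=robot.get_obs(); print(o['tool_pos'],o['ee_rot'])
```

```text
shift [-0.    -0.005  0.511] turn [ 0.002 -0.    -0.001]
[ 0.51747344 -0.27589121  0.1426448 ] [ 3.13909410e+00 -2.66286709e-04  9.88717629e-01]
```

>>> servo_tool(plan=[[0,0,0.2,0,0,0,56],[0,0,0.38,0,0,0,56],[0,0,0.49,0,0,0,56],[0,0,0.49,0,0,0,56],[0,0,0.49,0,0,0,56],[0,0,0.49,0,0,0,45],[0,0,0.49,0,0,0,35],[0,0,0.49,0,0,0,25],[0,0,0.49,0,0,0,20],[0,0,0.49,0,0,0,20],[0,0,0.49,0,0,0,20],[0,0,0.49,0,0,0,20]])

```text
time: 27.68
tool_pos: [0.5168, -0.2769, 0.0927]
ee_rot: [3.14, 0.0, 0.99]
wrist_force: [-1.1, 1.0, 3.2]
width: 0.0275
finger_force: 29.9
```

>>> servo_tool(plan=[[0,0,-0.2,0,0,0,20],[0,0,-0.5,0,0,0,20],[0,0,-0.8,0,0,0,20],[0,0,-1,0,0,0,20],[0,0,-1,0,0,0,20],[0,0,-1,0,0,0,20]])

```text
time: 28.18
tool_pos: [0.5169, -0.277, 0.1928]
ee_rot: [3.139, 0.0, 0.99]
wrist_force: [-0.1, -0.3, -1.0]
width: 0.0279
finger_force: 29.9
```

>>> servo_tool(plan=[[0,0,0,0,0,0.08,20],[0,0,0,0,0,0.16,20],[0,0,0,0,0,0.24,20],[0,0,0,0,0,0.32,20],[0,0,0,0,0,0.4,20],[0,0,0,0,0,0.48,20],[0,0,0,0,0,0.56,20],[0,0,0,0,0,0.64,20],[0,0,0,0,0,0.666,20],[0,0,0,0,0,0.666,20],[0,0,0,0,0,0.666,20]])

```text
time: 29.1
tool_pos: [0.5155, -0.2761, 0.1893]
ee_rot: [-3.139, 0.004, -0.055]
wrist_force: [0.1, -0.2, -0.4]
width: 0.0275
finger_force: 29.9
```

>>> servo_tool(plan=[[-0.06,-0.3,0,0,0,0,20],[-0.12,-0.6,0,0,0,0,20],[-0.165,-0.88,0,0,0,0,20],[-0.165,-0.88,0,0,0,0,20]])

```text
time: 29.43
tool_pos: [0.5041, -0.1835, 0.1911]
ee_rot: [-3.138, 0.002, -0.051]
wrist_force: [-0.3, 0.4, -1.2]
width: 0.0279
finger_force: 29.9
```

>>> servo_tool(plan=[[-0.06,-0.3,0,0,0,0,20],[-0.12,-0.6,0,0,0,0,20],[-0.165,-0.88,0,0,0,0,20]])

```text
time: 29.68
tool_pos: [0.4927, -0.0984, 0.1909]
ee_rot: [-3.141, 0.002, -0.056]
wrist_force: [0.2, 0.1, 0.5]
width: 0.0275
finger_force: 29.9
```

>>> servo_tool(plan=[[-0.06,-0.3,0,0,0,0,20],[-0.12,-0.6,0,0,0,0,20],[-0.165,-0.88,0,0,0,0,20]])

```text
time: 29.93
tool_pos: [0.4813, -0.0093, 0.1911]
ee_rot: [3.141, 0.001, -0.056]
wrist_force: [1.0, 0.6, -0.3]
width: 0.0276
finger_force: 29.9
```

>>> servo_tool(plan=[[-0.06,-0.3,0,0,0,0,20],[-0.12,-0.6,0,0,0,0,20],[-0.165,-0.88,0,0,0,0,20]])

```text
time: 30.18
tool_pos: [0.4698, 0.0796, 0.1911]
ee_rot: [3.141, 0.001, -0.055]
wrist_force: [0.6, 0.1, -0.6]
width: 0.0274
finger_force: 29.9
```

>>> servo_tool(plan=[[-0.06,-0.3,0,0,0,0,20],[-0.12,-0.6,0,0,0,0,20],[-0.165,-0.88,0,0,0,0,20]])

```text
time: 30.43
tool_pos: [0.4584, 0.1684, 0.1911]
ee_rot: [3.141, 0.001, -0.055]
wrist_force: [0.7, 0.2, -0.4]
width: 0.0278
finger_force: 29.9
```

>>> servo_tool(plan=[[-0.06,-0.3,0,0,0,0,20],[-0.12,-0.6,0,0,0,0,20],[-0.165,-0.88,0.3,0,0,0,20],[-0.165,-0.88,0.6,0,0,0,20],[-0.165,-0.88,0.9,0,0,0,20],[-0.165,-0.88,0.9,0,0,0,20],[-0.165,-0.88,0.9,0,0,0,20]])

```text
time: 31.02
tool_pos: [0.446, 0.2551, 0.0996]
ee_rot: [3.139, 0.005, -0.056]
wrist_force: [0.4, -0.4, 0.7]
width: 0.0275
finger_force: 29.9
```

Run:
```python
from h import *
move([.4466,.2588,.0415],-.054); o=robot.get_obs(); print(o['time'],o['tool_pos'],o['ee_rot'],o['width'])
```

```text
shift [ 0.007 -0.039  0.581] turn [ 0.002  0.003 -0.001]
31.0167 [0.44600857 0.25510536 0.09961434] [ 3.13867171  0.00502833 -0.05593127] 0.027480444101815556
```

>>> servo_tool(plan=[[0.005,-0.035,0.2,0,0,0,20],[0.005,-0.035,0.38,0,0,0,20],[0.005,-0.035,0.5,0,0,0,20],[0.005,-0.035,0.57,0,0,0,20],[0.005,-0.035,0.58,0,0,0,20],[0.005,-0.035,0.58,0,0,0,20],[0.005,-0.035,0.58,0,0,0,20]])

```text
time: 31.6
tool_pos: [0.4491, 0.2597, 0.0453]
ee_rot: [-3.141, -0.002, -0.057]
wrist_force: [0.3, 0.4, -0.5]
width: 0.0275
finger_force: 29.9
```

>>> servo_tool(plan=[[0,0,0,0,0,0,30],[0,0,0,0,0,0,34],[0,0,0,0,0,0,40],[0,0,0,0,0,0,44],[0,0,0,0,0,0,44],[0,0,-0.2,0,0,0,44],[0,0,-0.5,0,0,0,44],[0,0,-0.9,0,0,0,44],[0,0,-1,0,0,0,44],[0,0,-1,0,0,0,44]])

```text
time: 32.43
tool_pos: [0.4506, 0.2607, 0.1487]
ee_rot: [-3.137, -0.009, -0.056]
wrist_force: [-0.3, -0.2, 0.1]
width: 0.0441
finger_force: 0.0
```

>>> servo_tool(plan=[[0,0.4,-0.5,0,0,0,44],[0,0.8,-1,0,0,0,44],[0,1,-1,0,0,0,44],[0,1,-1,0,0,0,44],[0,1,-1,0,0,0,44]])

```text
time: 32.85
tool_pos: [0.4434, 0.1575, 0.2458]
ee_rot: [-3.142, -0.004, -0.06]
wrist_force: [-0.4, 0.7, 0.1]
width: 0.0438
finger_force: 0.0
```

```bash
python3 look.py w11
python3 - <<'E'
from h import *
d=np.load("pics/w11.npz"); C=(d['K'],d['M'],d['c']); im=cv2.imread("pics/w11.png")
u=proj(C,[.4466,.2588,.034]); print("relay top pred",u)
x0,y0=(u-35).astype(int); s=im[y0:y0+70,x0:x0+70]; hs=cv2.cvtColor(s,cv2.COLOR_BGR2HSV)
p=np.argwhere((hs[...,0]>12)&(hs[...,0]<35)&(hs[...,1]>70)&(hs[...,2]>110))[:,::-1]+[x0,y0]; print("pins",len(p),ray(C,p.mean(0),.043),p.min(0),p.max(0))
m=(s.max(2)<62).astype(np.uint8); cs,_=cv2.findContours(cv2.morphologyEx(m,cv2.MORPH_CLOSE,np.ones((7,7),np.uint8)),0,1); c=max(cs,key=cv2.contourArea).reshape(-1,2)+[x0,y0]
print(cv2.minAreaRect(np.array([ray(C,q,.034)[:2]*1000 for q in c],np.float32)))
E
```

```text
32.85 [0.44342456 0.15754687 0.24580836] [-3.14158907 -0.00422981 -0.06024549]
halo_ring 0.59 [226. 138.  76.  98.] [0.5299 0.2288 0.069 ]
projector 0.66 [193. 135.  87.  87.] [0.5304 0.2424 0.123 ]
relay 0.57 [218. 215.  28.  27.] [0.4613 0.2406 0.086 ]
rubber_cap 0.6 [ 89. 125.  71.  67.] [0.5495 0.3517 0.072 ]
xenon_board 0.63 [212. 159. 117. 176.] [0.5126 0.2576 0.018 ]
halogen_board 0.76 [ 91. 152. 152. 190.] [0.5283 0.3874 0.018 ]
relay top pred [214.97952973 221.78549255]
pins 66 [0.4495154  0.25958771 0.043     ] [202 217] [222 225]
((450.84613037109375, 258.54608154296875), (37.37112045288086, 32.476261138916016), 87.94953918457031)
```

The relay is in its cut-out, pins up, about 3 mm off centre. On to the bulb.

>>> servo_tool(plan=[[0,0.4,0,0,0,-0.037,44],[0,0.8,0,0,0,-0.037,44],[0,0.93,0,0,0,-0.037,44]])

```text
time: 33.55
tool_pos: [0.4368, 0.0641, 0.2436]
ee_rot: [3.139, 0.001, 0.0]
wrist_force: [0.7, -0.5, 0.2]
width: 0.0439
finger_force: 0.0
```

>>> servo_tool(plan=[[0,0.93,0,0,0,0,44],[0,0.93,0,0,0,0,44],[0,0.93,0,0,0,0,44]])

```text
time: 33.8
tool_pos: [0.4371, -0.0304, 0.2436]
ee_rot: [3.139, 0.001, -0.003]
wrist_force: [-0.0, -0.2, -0.7]
width: 0.0439
finger_force: 0.0
```

>>> servo_tool(plan=[[0,0.93,0,0,0,0,44],[0,0.93,0,0,0,0,44],[0,0.93,0,0,0,0,44]])

```text
time: 34.05
tool_pos: [0.4373, -0.1232, 0.2434]
ee_rot: [3.139, 0.001, -0.003]
wrist_force: [-0.3, 0.5, -1.3]
width: 0.0441
finger_force: 0.0
```

>>> servo_tool(plan=[[0,0.93,0,0,0,0,44],[0,0.93,0,0,0,0,44],[0,0.93,0,0,0,0,44]])

```text
time: 34.3
tool_pos: [0.4376, -0.2158, 0.2431]
ee_rot: [3.14, 0.001, -0.002]
wrist_force: [-1.2, 0.4, -0.1]
width: 0.044
finger_force: 0.0
```

>>> servo_tool(plan=[[0,0.93,0,0,0,0,44],[0,0.93,0,0,0,0,44],[0,0.93,0,0,0,0,44]])

```text
time: 34.55
tool_pos: [0.4378, -0.3085, 0.2428]
ee_rot: [3.141, 0.001, -0.002]
wrist_force: [-1.0, 0.2, -0.7]
width: 0.0442
finger_force: 0.0
```

>>> servo_tool(plan=[[0,0.85,0,0,0,0,44],[0,0.85,0,0,0,0,44],[0,0.85,0,0,0,0,44],[0,0.85,0,0,0,0,44],[0,0.85,0,0,0,0,44]])

```text
time: 34.97
tool_pos: [0.4386, -0.3887, 0.2435]
ee_rot: [-3.14, 0.0, 0.002]
wrist_force: [0.1, 0.9, 0.3]
width: 0.0437
finger_force: 0.0
```

```bash
cat > bulb.py <<'E'
from h import *
import sys
o=robot.get_obs(); C=cam("wrist",o); im=robot.snapshot("wrist")[:,:,::-1]; cv2.imwrite(f"pics/{sys.argv[1]}.png",im)
print(o['time'],o['tool_pos'],o['ee_rot'])
X=np.array(eval(sys.argv[2])); u=proj(C,X+[0,0,.010]); print("pred",u)
for d in robot.find_in("bulb","wrist")[:2]: print(d['conf'],d['extent'])
x0,y0=(u-35).astype(int); s=im[y0:y0+70,x0:x0+70]; m=(s.min(2)>110).astype(np.uint8)
cs,_=cv2.findContours(m,0,1); c=max(cs,key=cv2.contourArea).reshape(-1,2)+[x0,y0]
(e,r)=cv2.minEnclosingCircle(c); print(e,r,cv2.boundingRect(c),ray(C,e,X[2]+.010), "exp r",proj(C,X+[0,.016,.01])-u)
E
python3 bulb.py b1 "[.458,-.392,.06]"
```

```text
34.9667 [ 0.43863875 -0.38874438  0.24348708] [-3.13958613e+00  2.86586894e-04  2.49519760e-03]
pred [312.36969811 205.12939408]
0.59 [313.5, 203.1, 27.7, 31.9]
(312.125, 204.5749969482422) 16.93515968322754 (296, 188, 34, 34) [ 0.45853383 -0.39176375  0.07      ] exp r [-16.68143027  -0.02646522]
```

>>> servo_tool(plan=[[0.2,0.03,0.3,0,0,0,40],[0.2,0.03,0.6,0,0,0,40],[0.2,0.03,0.9,0,0,0,40],[0.2,0.03,0.9,0,0,0,40],[0.2,0.03,0.9,0,0,0,40],[0.2,0.03,0.9,0,0,0,40]])

```text
time: 35.57
tool_pos: [0.4589, -0.3929, 0.1565]
ee_rot: [3.139, -0.002, 0.003]
wrist_force: [0.1, 0.6, 0.3]
width: 0.0401
finger_force: 0.0
```

Run:
```python
from h import *
move([.4585,-.3918,.0915],0); o=robot.get_obs(); print(o['tool_pos'],o['ee_rot'],o['width'])
```

```text
shift [-0.005 -0.013  0.65 ] turn [ 0.001 -0.002  0.002]
[ 0.45888925 -0.39292883  0.1564793 ] [ 3.13924334e+00 -2.41243504e-03  2.68136043e-03] 0.040079035030116464
```

>>> servo_tool(plan=[[0,-0.01,0.2,0,0,0,40],[0,-0.01,0.4,0,0,0,40],[0,-0.01,0.55,0,0,0,40],[0,-0.01,0.62,0,0,0,40],[0,-0.01,0.62,0,0,0,40],[0,-0.01,0.62,0,0,0,40],[0,-0.01,0.62,0,0,0,30],[0,-0.01,0.62,0,0,0,20],[0,-0.01,0.62,0,0,0,10],[0,-0.01,0.62,0,0,0,6],[0,-0.01,0.62,0,0,0,6],[0,-0.01,0.62,0,0,0,6]])

```text
time: 36.57
tool_pos: [0.4582, -0.3923, 0.0925]
ee_rot: [3.141, -0.001, 0.002]
wrist_force: [-0.5, 0.6, 2.3]
width: 0.0114
finger_force: 30.0
```

>>> servo_tool(plan=[[0,0,0,0,0,0,6],[0,0,0,0,0,0,6],[0,0,0,0,0,0,6]])

```text
time: 36.82
tool_pos: [0.4582, -0.3923, 0.0925]
ee_rot: [3.141, -0.001, 0.002]
wrist_force: [-0.6, -0.3, 3.5]
width: 0.0114
finger_force: 30.0
```

>>> servo_tool(plan=[[0,0,-0.2,0,0,0,6],[0,0,-0.5,0,0,0,6],[0,0,-0.8,0,0,0,6],[0,0,-1,0,0,0,6],[0,0,-1,0,0,0,6],[0,0,-1,0,0,0,6]])

```text
time: 37.32
tool_pos: [0.4583, -0.3925, 0.1926]
ee_rot: [3.14, -0.001, 0.002]
wrist_force: [-0.1, -0.6, -1.0]
width: 0.0117
finger_force: 30.0
```

>>> servo_tool(plan=[[0,-0.3,0,0,0,0,6],[0,-0.6,0,0,0,0,6],[0,-0.97,0,0,0,0,6],[0,-0.97,0,0,0,0,6]])

```text
time: 37.65
tool_pos: [0.4567, -0.289, 0.1886]
ee_rot: [-3.134, 0.005, 0.006]
wrist_force: [0.3, 0.9, 0.1]
width: 0.0116
finger_force: 30.0
```

>>> servo_tool(plan=[[0.1,-0.35,0,0,0,0,6],[0.1,-0.7,0,0,0,0,6],[0.1,-0.97,0,0,0,0,6]])

```text
time: 37.9
tool_pos: [0.4666, -0.196, 0.1888]
ee_rot: [-3.139, 0.004, 0.002]
wrist_force: [0.1, 0.2, -0.1]
width: 0.0112
finger_force: 30.0
```

>>> servo_tool(plan=[[0,-0.35,0,0,0,0,6],[0,-0.7,0,0,0,0,6],[0,-0.97,0,0,0,0,6]])

```text
time: 38.15
tool_pos: [0.4661, -0.0989, 0.1891]
ee_rot: [-3.14, 0.004, 0.002]
wrist_force: [-0.0, 0.4, -0.5]
width: 0.0113
finger_force: 30.0
```

>>> servo_tool(plan=[[0,-0.35,0,0,0,0,6],[0,-0.7,0,0,0,0,6],[0,-0.97,0,0,0,0,6]])

```text
time: 38.4
tool_pos: [0.466, -0.0021, 0.1892]
ee_rot: [-3.141, 0.004, 0.002]
wrist_force: [0.6, 0.8, 0.5]
width: 0.0112
finger_force: 30.0
```

>>> servo_tool(plan=[[0,-0.35,0,0,0,0,6],[0,-0.7,0,0,0,0,6],[0,-0.97,0,0,0,0,6]])

```text
time: 38.65
tool_pos: [0.4659, 0.0948, 0.1892]
ee_rot: [3.142, 0.004, 0.003]
wrist_force: [0.4, 0.1, -0.2]
width: 0.0115
finger_force: 30.0
```

>>> servo_tool(plan=[[0,-0.35,0,0,0,0,6],[0,-0.7,0,0,0,0,6],[0,-0.97,0,0,0,0,6]])

```text
time: 38.9
tool_pos: [0.4658, 0.1917, 0.189]
ee_rot: [3.141, 0.004, 0.003]
wrist_force: [0.1, 0.2, -0.8]
width: 0.0115
finger_force: 30.0
```

>>> servo_tool(plan=[[0,-0.35,0,0,0,0,6],[0,-0.7,0,0,0,0,6],[0,-0.97,0,0,0,0,6]])

```text
time: 39.15
tool_pos: [0.4657, 0.2886, 0.1887]
ee_rot: [3.14, 0.004, 0.003]
wrist_force: [-0.1, -0.7, -0.2]
width: 0.0111
finger_force: 30.0
```

>>> servo_tool(plan=[[0,-0.35,0,0,0,0,6],[0,-0.7,0,0,0,0,6],[0,-0.97,0.3,0,0,0,6],[0,-0.97,0.6,0,0,0,6],[0,-0.97,0.9,0,0,0,6],[0,-0.97,0.9,0,0,0,6],[0,-0.97,0.9,0,0,0,6]])

```text
time: 39.73
tool_pos: [0.4646, 0.3822, 0.0974]
ee_rot: [3.136, 0.007, 0.002]
wrist_force: [0.9, -0.8, 0.3]
width: 0.0116
finger_force: 30.0
```

Run:
```python
from h import *
move([.468,.3842,.0415],0); o=robot.get_obs(); print(o['time'],o['tool_pos'],o['ee_rot'],o['width'])
```

```text
shift [ 0.038 -0.023  0.559] turn [0.003 0.005 0.001]
39.7333 [0.46464814 0.3821765  0.09744566] [3.13624267e+00 7.38435257e-03 1.61047455e-03] 0.011584559291343775
```

>>> servo_tool(plan=[[0.02,-0.018,0.2,0,0,0,6],[0.02,-0.018,0.35,0,0,0,6],[0.02,-0.018,0.45,0,0,0,6],[0.02,-0.018,0.52,0,0,0,6],[0.02,-0.018,0.56,0,0,0,6],[0.02,-0.018,0.56,0,0,0,6],[0.02,-0.018,0.56,0,0,0,6],[0.02,-0.018,0.56,0,0,0,6],[0.02,-0.018,0.56,0,0,0,6],[0.02,-0.018,0.56,0,0,0,6],[0.02,-0.018,0.56,0,0,0,6]])

```text
time: 40.65
tool_pos: [0.4689, 0.3858, 0.0465]
ee_rot: [-3.141, -0.001, 0.002]
wrist_force: [-0.2, -0.8, 0.1]
width: 0.0113
finger_force: 30.0
```

Run:
```python
from h import *
move([.468,.3842,.0415],0); o=robot.get_obs(); print(o['time'],o['tool_pos'],o['ee_rot'],o['wrist_force'])
```

```text
shift [-0.009  0.016  0.05 ] turn [-0.    -0.     0.001]
40.65 [0.46889544 0.38583819 0.04646876] [-3.14117457e+00 -7.45346386e-04  1.73311067e-03] [-0.23940175 -0.83377725  0.12649872]
```

5 mm more to go, then release.

>>> servo_tool(plan=[[0,0.01,0.03,0,0,0,6],[0,0.01,0.05,0,0,0,6],[0,0.01,0.055,0,0,0,6],[0,0.01,0.055,0,0,0,6],[0,0.01,0.055,0,0,0,6],[0,0.01,0.055,0,0,0,14],[0,0.01,0.055,0,0,0,20],[0,0.01,0.055,0,0,0,28],[0,0.01,0.055,0,0,0,36],[0,0.01,0.055,0,0,0,36],[0,0.01,0.055,0,0,0,36]])

```text
time: 41.57
tool_pos: [0.4686, 0.3846, 0.0403]
ee_rot: [3.141, 0.0, 0.002]
wrist_force: [0.8, 0.1, 0.6]
width: 0.0357
finger_force: 0.0
```

>>> servo_tool(plan=[[0,0,-0.2,0,0,0,36],[0,0,-0.5,0,0,0,36],[0,0,-0.9,0,0,0,36],[0,0,-1,0,0,0,36],[0,0,-1,0,0,0,36]])

```text
time: 41.98
tool_pos: [0.471, 0.3863, 0.1459]
ee_rot: [-3.136, -0.008, 0.002]
wrist_force: [0.3, 0.4, 0.4]
width: 0.036
finger_force: 0.0
```

>>> servo_tool(plan=[[-0.2,0.4,-0.5,0,0,0,36],[-0.2,0.8,-1,0,0,0,36],[-0.2,1,-1,0,0,0,36],[-0.2,1,-1,0,0,0,36],[-0.2,1,-1,0,0,0,36],[-0.2,1,-1,0,0,0,36],[-0.2,1,-1,0,0,0,36]])

```text
time: 42.57
tool_pos: [0.4481, 0.2848, 0.2378]
ee_rot: [3.14, 0.004, 0.002]
wrist_force: [-0.2, 0.3, -1.4]
width: 0.0361
finger_force: 0.0
```

```bash
python3 bulb.py b2 "[.468,.3842,.008]"; python3 look.py w12
python3 - <<'E'
from h import *
d=np.load("pics/w12.npz"); C=(d['K'],d['M'],d['c'])
for n,X in dict(bulbmid=(.468,.3842,.03),cap=(.5552,.3885,.020),capdome=(.5552,.3885,.034),relay=(.449,.259,.034),projtop=(.5405,.2545,.093),ring=(.5346,.2496,.025)).items(): print(n,proj(C,X).round(1))
E
```

```text
42.5667 [0.44814371 0.28483235 0.23779526] [3.14034625e+00 3.73250273e-03 1.84238728e-03]
pred [216.98998971 198.03842818]
0.84 [218.6, 195.4, 30.5, 32.7]
(214.0, 196.0) 46.66914749145508 (181, 163, 70, 67) [0.47021105 0.38730601 0.018     ] exp r [-1.47375828e+01 -7.62788098e-03]
42.6667 [0.44803287 0.28511863 0.23761023] [3.13976255e+00 4.37307804e-03 2.68081170e-03]
halo_ring 0.75 [345. 137.  93. 103.] [0.5292 0.2522 0.069 ]
projector 0.83 [341. 132.  86.  88.] [0.5305 0.2601 0.123 ]
relay 0.59 [332. 212.  28.  30.] [0.4632 0.2634 0.086 ]
rubber_cap 0.7 [210. 116.  70.  76.] [0.5472 0.3716 0.072 ]
bulb 0.91 [218. 197.  28.  28.] [0.4785 0.3622 0.1   ]
xenon_board 0.63 [338. 155. 118. 186.] [0.5131 0.2543 0.018 ]
halogen_board 0.72 [208. 142. 135. 188.] [0.5267 0.3905 0.018 ]
bulbmid [214.2 199.2]
cap [207.2 112.6]
capdome [203.2 111. ]
relay [333.1 217.8]
projtop [345.2 121.7]
ring [343.2 133.6]
```

```bash
python3 -c "
from bench import robot
print(robot.close_job())"
```

```text
the job is handed in; nothing more can be done
None
```

I made up both kits and handed the job in at about 43 s of the 134 s allowed; by the last camera checks all five parts are in place and upright, and the hand-in returned no verdict.

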